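Close up the dust extractor's filter box and hold its panel shut

TASK

Get the bench dust extractor's filter box ready to lock: while the white panel is still off, turn the brass quarter-turn fastener counter-clockwise until its long head lines up with the red marks on the frame. Then carry the panel over by its black handle, lower it so that its slot passes over the fastener, and press it fully down flush against the frame against the springs. Finish while still holding it pressed down, so that I can lock it, and leave the other things on the bench where they are.

Things in the scene. Friction and masses are not known exactly. Their poses are not given: they have to be found in the camera images.
- housing: Fixed filter box, 200 (x) x 260 (y) x 90 mm high, green sides, flat grey frame on top with an opening (80 x 120 mm, centre 30 mm to -y) showing a pleated filter. Origin: centre of its underside; z up. A thin black outline (130 x 200 mm, centred) on the frame shows where the panel sits, y axis along the box's y. A black hose port sticks out 50 mm from the +x side.
- seat (a point): Centre of the frame's top face, 90 mm above the housing's origin; the panel's origin belongs here. Four black spring plungers (12 mm across) stand 8 mm proud of the frame at x = +-55, y = +-40 mm; together they push up with 5 N when up and 13 N when flush, so the panel needs about 10 N of push to stay down.
- stud (a joint): Brass quarter-turn fastener on the frame, 68 mm to the housing's +y side of the seat; stiff (0.04 N m), stays as left. Rad, grows counter-clockwise from above. At 0 the head's long side lies along the housing's x axis; at 1.571 along its y axis, in line with the red marks and the panel's slot. Starts at 0.15 to 0.75; stops at -0.1 and 2.0, so none at the aligned place.
- stud_top (a point): Centre of the top of the fastener's head, 26 mm above the frame. The head is a brass bar 36 long x 12 wide x 16 mm high with a dark groove along its length (10 to 26 mm above the frame), on a 10 mm stem; the steel washer at its foot is 2 mm high.
- panel: Loose white panel, 130 (x) x 200 (y) x 6 mm, 0.26 to 0.40 kg, lying flat on the bench with its handle up. Origin: centre of its underside; z up. It has one slot, 18 (x) x 42 mm (y), edged by a thin orange line, centred at y = +68 mm. It lies clear of the box, turned up to 0.5 rad.
- panel_grip (a point): Middle of the panel's black bar handle, 39 mm above its underside; the bar is 12 (x) x 82 (y) x 14 mm high and runs along the panel's y axis, with 26 mm free beneath it between its two end posts.
- panel_slot (a point): Centre of the panel's slot, on its underside (panel y = +68 mm).
- mallet_top (a point): Top of a carving mallet standing head down, 90 mm across and 252 mm high. Leave alone.
- figure: Small carved wooden figure on a dark 60 mm square base, 142 mm high, standing; origin at the centre of its underside. Leave alone.
- gouge: Gouge lying along its x axis, 200 x 24 mm, wooden handle to -x; origin on the bench under its middle. Leave alone.
- pencil: Orange pencil, 160 mm long, lying along its x axis. Leave alone.
- offcut: Light wood offcut, 50 x 40 x 35 mm, origin at the centre of its underside. Leave alone.
- wax: Amber jar of wax, 68 mm across, 50 mm high, brass cap, origin at its underside. Leave alone.
- brush: Flat brush with a red handle, 170 x 36 mm, lying along its x axis. Leave alone.
There are look-alikes about, which are no part of the job. Of the things like the panel, leave any that is green or pink; of the rest the larger one is meant.

How it is judged (in metres and radians):
On the way, in this order (a step that is already met when the one before it is completed fails the run):
1. with the panel still off the box, the fastener is turned in line with the red marks (within 0.12 rad) (value of joint stud between 1.451 and 1.691 rad and horizontal distance between panel and seat above 0.15 m), for 0.2 s.
2. the panel, held by the gripper, is lowered with its slot over the fastener's head, down to the springs (horizontal distance between panel_slot and stud_top below 0.006 m and angle between the y axis of panel and the y axis of housing, either way round below 0.1 rad and z of panel_slot in the frame of seat below 0.012 m and contact force between the fingers and panel above 0.5 N), for 0.1 s.
At the end, for the whole second after the job is handed in: The fingers press the panel (over 3 N) flush on the frame: underside within 2 mm of it, level within 0.03 rad, in line with the box within 0.1 rad, slot within 6 mm of the fastener's centre, at rest; the fastener still aligned within 0.2 rad (horizontal distance between panel_slot and stud_top below 0.006 m and angle between the y axis of panel and the y axis of housing, either way round below 0.1 rad and value of joint stud between 1.371 and 1.771 rad and z of panel in the frame of seat below 0.002 m and angle between panel's own z axis and vertical below 0.03 rad and contact force between the fingers and panel above 3 N and linear speed of panel below 0.02 m/s); the arm keeps its last pose, push and grip.
It fails at once if a bystander (mallet, figure, gouge, pencil, offcut, wax jar or brush) is shoved, tipped or lifted over 4 cm away (distance of any of mallet_top, figure, gouge, pencil, offcut, wax, brush from where it was at the start of the episode above 0.04 m or angle between figure's own z axis and vertical above 0.5 rad).
It also fails if it takes over 48 s, if anything falls off the work surface, if the arm or the gripper's body presses on something with over 40 N, if the wrist force passes 120 N, or if a joint passes its speed limit or range.

ROBOT

A 7-joint arm with a two-finger parallel gripper is mounted at the origin on the work surface. World frame = base frame: x ahead of the robot, y to its left, z up, the work surface at z = 0. Lengths are in mm, angles in rad, forces in N, time in s.
With the tool pointing down it reaches from about 400 to 875 mm from the base axis. Payload 4.4 kg.
Tool frame: the origin (TCP) lies midway between the tips of the shut fingers; the grasp point (between the pads) lies 19 mm behind it; z points along the fingers, y is the line along which they close (so a half turn about z gives the same grasp; the last joint's range is limited). The gripper opens to 85 mm and grips with 20 to 120 N. Pads are 22 mm wide; open, the fingers measure 114 mm over their backs; the gripper's body (76 mm by 85 mm) begins 54 mm behind the grasp point. The pads swing forward as they close: fully open they stand 13 mm farther back than shut.
Start: joints at [1.256, 0.628, 0.038, 1.517, -0.027, 0.996, -0.02], TCP at [160.085, -629.993, 207.113] pointing down, gripper open.
Joint ranges: [-3.06, 3.06], [-0.37, 2.12], [-1.25, 1.32], [0.18, 2.47], [-1.1, 4.24], [0.23, 1.98], [-2.94, 2.94]. Speed limits (rad/s): [2.57, 2.57, 3.14, 3.14, 3.14, 3.14, 3.14].

INTERFACE

Orientations are given as [roll, pitch, yaw] about the fixed x, y, z axes, in that order (R = Rz(yaw) Ry(pitch) Rx(roll)).
In Python, from cell import monitor, cams, ctrl gives the robot as it stands.
- The arm moves only by the tool drive_tool, never from a script. Its argument "motion" is a list of rows, each an object with "fingers": the opening, from 0 (shut) to 1 (fully open); "linear": the shift along the tool's x, y, z in m, a list of three; "twist": the turn about the tool's z in rad. In form: [{"fingers": fingers, "linear": [x, y, z], "twist": twist}, ...]. A call has 1 to 5 rows; each row shifts and turns the commanded pose from where the row before left it, along the tool's axes as they then stand; what a row does not reach is not made up. A row lasts 1/12 s, in which the tool goes at most 41.7 mm and 7.16 degrees, less where a joint would pass 70% of its speed; a pose out of reach is approached as far as the arm can. A call with a gripper value outside its range is refused whole. The fingers move at their own pace and stop on an object; the grip force is fixed at half the most. Time passes only in rows, so rows that do not move let the fingers close. It gives the time, the measured TCP pose, the force, the opening and the grip force at its end, in the units of the state.
- monitor.read_state(): the state, without advancing time (a new reading comes with each control period).
- cams.get_image(name): name is "side" or "top"; returns a dict with "color" (480x640x3 uint8, blue, green, red), "K" (3x3 intrinsics, pixels), "R" (3x3) and "t" (3): a world point X has camera coordinates R X + t. Camera axes: x right, y down, z forward; pixel columns grow to the right and rows downward; lengths in mm; the calibration is good to about 2 mm. A picture is of the moment at which its call begins. There is no depth.
- ctrl.finish_job(): hands the job in; it is judged then, once.
The state is a dict: "clock": time; "qpos": joint angles; "qd": joint speeds; "tau": joint torques, N m; "eef_pos": TCP position; "tool_rot": TCP orientation; "force": force on the tool from outside, world axes, zero at the start; "torque": the same for the moment, N m; "width": finger opening in mm; "gripper_force": force on a finger pad.
Only numpy, scipy, OpenCV 4.12 (cv2) and the standard library are available. Lean on these libraries where they do the work, as an engineer would, in place of code of your own. Each camera call takes 0.05 s, during which the arm holds its last target. There are 200 camera calls.

## Working session

There is one attempt and no reset: what is moved stays moved. The work goes in short steps, Python scripts to look and compute and a tool call to move; the robot and the scene stay as the last step left them, time stands still between calls to the robot, and variables do not carry over. Pictures are saved under pics/ and viewed, at most 14 in all, crops included, and the job is handed in when it is done.

Besides the shell and the picture viewer there is one more tool, called after "Request:" by a JSON object that holds its "op" and its "data", one argument or row to a line. drive_tool: Moves the arm, as the interface text tells. Its arguments: {"type":"object","properties":{"motion":{"type":"array"}},"required":["motion"]}

```bash
ls; mkdir -p pics; python3 - <<'E'
from cell import monitor, cams, ctrl
import cv2, numpy as np, pickle
print(monitor.read_state())
for n in ("side","top"):
    d=cams.get_image(n); cv2.imwrite(f"pics/{n}0.png",d["color"]); pickle.dump(d,open(f"pics/{n}0.pkl","wb"))
    print(n,d["K"].tolist(),d["R"].tolist(),d["t"].tolist())
E
```

```text
pics
{'clock': 0.0, 'qpos': array([ 1.25623623,  0.62936003,  0.03844223,  1.5183426 , -0.02698202,
        0.99629096, -0.02000862]), 'qd': array([-5.84747771e-04,  4.03235886e-05, -8.15263941e-04, -1.18920724e-03,
       -2.36421421e-03,  1.84009522e-03, -1.15494688e-04]), 'tau': array([ 4.69929109e-04, -5.63398576e+01,  1.22669064e+00, -1.93443096e+01,
        1.11349707e-02,  1.07068048e-02,  1.25621216e-05]), 'eef_pos': array([ 159.8925849 , -629.3509178 ,  206.18824663]), 'tool_rot': array([-3.13971020e+00,  4.02904897e-05,  2.48761646e-01]), 'force': array([0.33122105, 0.35361604, 1.19999355]), 'torque': array([-0.02237905, -0.00746139, -0.00290219]), 'gripper_force': 0.0, 'width': 85.19012231002321}
side [[494.83267767654496, 0.0, 315.0993718199823], [0.0, 494.83267767654496, 240.34331183795652], [0.0, 0.0, 1.0]] [[-0.853220289109343, -0.5213781793848566, -0.013413885100949777], [-0.3302714230954497, 0.5600274570928484, -0.7597960478895798], [0.40365322411529897, -0.643843180722954, -0.6500231021262817]] [432.4672297755727, 321.58337245912605, 1129.868371125237]
top [[465.79886406997485, 0.0, 329.0682077620585], [0.0, 465.79886406997485, 243.23560249845715], [0.0, 0.0, 1.0]] [[-0.00302848453130636, -0.9998511963983258, -0.016982736595751474], [-0.9981078979405635, 0.004065288210897331, -0.06135224120137843], [0.061412151485788345, 0.016764799211424455, -0.9979716875529522]] [11.835759269353236, 547.0825510238669, 1589.9556987146432]
```

View pics/top0.png

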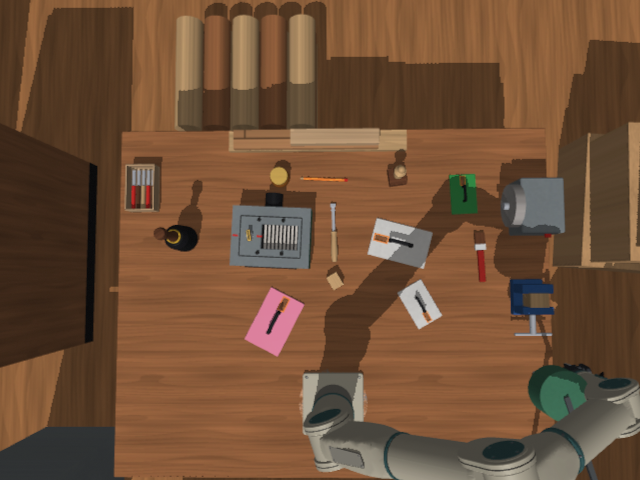

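View pics/side0.png

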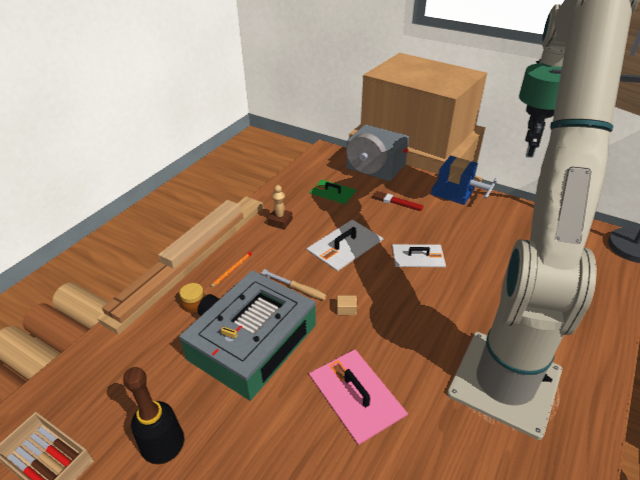

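The top view shows the white target panel at about (400,242) with its orange slot at (381,239). The box is at (271,237) with the stud at (249,234), and the mallet is at (180,237). The side view has the box around (250,330) and the panel around (345,245). Next I'll enlarge these areas.

```bash
python3 - <<'E'
import cv2, numpy as np
t=cv2.imread("pics/top0.png"); s=cv2.imread("pics/side0.png")
def crop(i,x,y,w,h): return cv2.resize(i[y:y+h,x:x+w],(400,300),interpolation=cv2.INTER_CUBIC)
a=np.vstack([np.hstack([crop(t,225,200,100,75),crop(t,355,205,100,75)]),np.hstack([crop(s,180,270,140,105),crop(s,295,210,100,75)])])
cv2.imwrite("pics/z0.png",a)
E
```

```text
(no output)
```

View pics/z0.png

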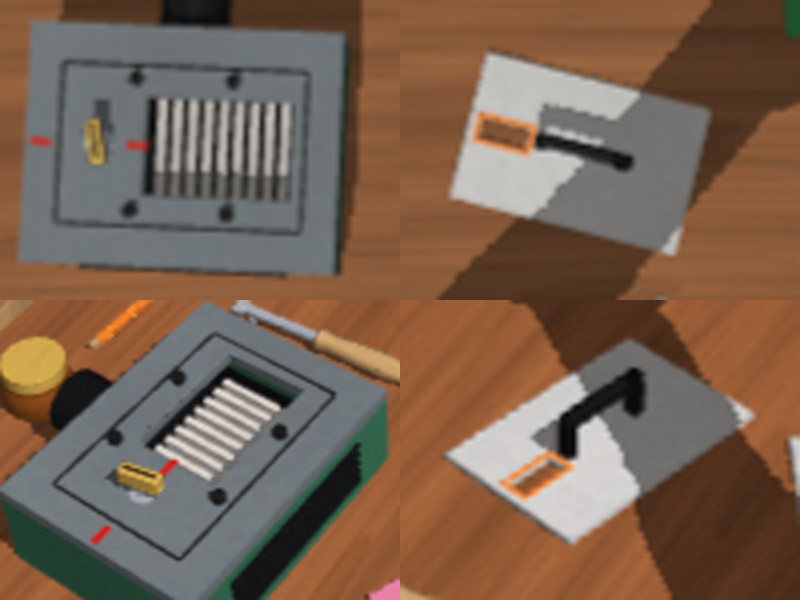

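The enlarged crops show the red marks at top px (235,235) and (259,236), the brass head at (248.5,235), and the slot at (381,238). The handle runs from (390,240) to (412,245). Next step is colour masks and triangulation.

```bash
cat > h.py <<'E'
import cv2, numpy as np, pickle
def load(k): return {n:pickle.load(open(f"pics/{n}{k}.pkl","rb")) for n in("top","side")}
def ray(d,p):
    v=d["R"].T@np.linalg.solve(d["K"],[p[0],p[1],1]); return -d["R"].T@d["t"],v/np.linalg.norm(v)
def plane(d,p,z):
    c,v=ray(d,p); return c+v*(z-c[2])/v[2]
def tri(D,pt,ps):
    a,u=ray(D["top"],pt); b,v=ray(D["side"],ps)
    s=np.linalg.lstsq(np.c_[u,-v],b-a,rcond=None)[0]
    p,q=a+s[0]*u,b+s[1]*v
    return (p+q)/2,np.linalg.norm(p-q)
def mask(img,lo,hi,box):
    m=cv2.inRange(cv2.cvtColor(img,cv2.COLOR_BGR2HSV),lo,hi); o=np.zeros_like(m); x,y,w,h=box
    o[y:y+h,x:x+w]=m[y:y+h,x:x+w]; return o
def blobs(m,amin=4):
    n,l,s,c=cv2.connectedComponentsWithStats(m)
    return sorted([(int(s[i,4]),c[i].round(2).tolist(),i) for i in range(1,n) if s[i,4]>=amin],reverse=True),l
def axis(m):
    M=cv2.moments(m,True); return 0.5*np.arctan2(2*M["mu11"],M["mu20"]-M["mu02"])
def quad(m):
    c=max(cv2.findContours(m,cv2.RETR_EXTERNAL,cv2.CHAIN_APPROX_NONE)[0],key=cv2.contourArea)
    return cv2.approxPolyDP(cv2.convexHull(c),6,True)[:,0], cv2.minAreaRect(c)
E
python3 - <<'E'
from h import *
D=load(0); T=D["top"]["color"]; S=D["side"]["color"]
BT=(225,200,95,75); BS=(178,270,140,125); PT=(362,212,75,58); PS=(303,217,82,54)
for nm,lo,hi in (("red",(0,150,90),(6,255,255)),("red2",(172,150,90),(180,255,255)),("brass",(18,110,90),(32,255,255))):
    print(nm,blobs(mask(T,lo,hi,BT))[0][:4],blobs(mask(S,lo,hi,BS))[0][:4])
print("orange",blobs(mask(T,(5,170,150),(18,255,255),PT))[0][:3],blobs(mask(S,(5,170,190),(18,255,255),PS))[0][:3])
for nm,lo,hi,a,b in(("frame",(85,15,60),(125,90,190),BT,BS),("panel",(0,0,60),(180,40,255),PT,PS)):
    for I,bx in((T,a),(S,b)):
        q,r=quad(mask(I,lo,hi,bx)); print(nm,q.tolist())
for I,b in((T,PT),(S,PS)):
    m=mask(I,(0,0,0),(180,255,48),b); bl,l=blobs(m); print("blk",bl[:3])
E
```

```text
red [(5, [259.0, 236.0], 2), (4, [234.5, 235.0], 1)] [(20, [214.85, 351.55], 2), (18, [238.5, 328.0], 1)]
red2 [] []
brass [(39, [248.26, 235.03], 1)] [(379, [191.03, 292.54], 1), (115, [228.57, 332.03], 2)]
orange [] []
frame [[310, 209], [308, 267], [230, 263], [234, 206]]
frame [[252, 271], [314, 304], [244, 379], [180, 336]]
panel [[377, 218], [431, 232], [422, 268], [368, 254]]
panel [[382, 238], [337, 270], [307, 249], [351, 220]]
blk [(64, [401.2, 242.28], 1)]
blk [(160, [345.36, 236.0], 1)]
```

```bash
cat >> h.py <<'E'
def fitquad(m):
    c=max(cv2.findContours(m,cv2.RETR_EXTERNAL,cv2.CHAIN_APPROX_NONE)[0],key=cv2.contourArea)[:,0].astype(float)
    q,_=quad(m); q=q.astype(float); L=[]
    for i in range(4):
        a,b=q[i],q[(i+1)%4]; n=np.linalg.norm(b-a); u=(b-a)/n; s=(c-a)@u; d=(c-a)@np.array([-u[1],u[0]])
        k=c[(s>.12*n)&(s<.88*n)&(abs(d)<2)]
        vx,vy,x,y=cv2.fitLine(k.astype(np.float32),cv2.DIST_HUBER,0,.01,.01).ravel(); L.append(np.cross([x,y,1],[x+vx,y+vy,1]))
    P=[np.cross(L[i-1],L[i]) for i in range(4)]; return np.array([p[:2]/p[2] for p in P])
E
python3 - <<'E'
from h import *
D=load(0); T=D["top"]["color"]; S=D["side"]["color"]
BT=(225,200,95,75); BS=(178,270,140,125); PT=(362,212,75,58); PS=(303,217,82,54)
np.set_printoptions(precision=1,suppress=True)
def order(q,z,d): return np.array([plane(d,p,z) for p in q])
for nm,lo,hi,a,b,z in(("frame",(85,15,60),(125,90,190),BT,BS,90),("panel",(0,0,60),(180,40,255),PT,PS,6)):
  C={}
  for k,I,bx in(("top",T,a),("side",S,b)):
    q=fitquad(mask(I,lo,hi,bx)); W=order(q,z,D[k]); C[k]=W
    d=[W[1]-W[0],W[2]-W[3],W[2]-W[1],W[3]-W[0]]
    print(nm,k,"ctr",W.mean(0)[:2],"edges",[(round(np.linalg.norm(e),1),round(float(np.degrees(np.arctan2(e[1],e[0]))),2)) for e in d])
    C[k+"q"]=q
  for p,w in zip(C["topq"],C["top"]):
    j=np.argmin(np.linalg.norm(C["side"]-w,axis=1)); X,e=tri(D,p,C["sideq"][j]); print("  corner",X,round(e,1))
for p,s in (((259,236),(238.5,328)),((234.5,235),(214.85,351.55))): print("red",*tri(D,p,s),plane(D["top"],p,90),plane(D["side"],s,90))
for k,I,b in(("top",T,PT),("side",S,PS)):
    m=mask(I,(3,130,120),(20,255,255),b); h=I.astype(int)
    m&=(((h[...,2]-h[...,0])>110)*255).astype(np.uint8)
    bl,l=blobs(m); print("orange",k,bl[:3]); c=cv2.minAreaRect(np.argwhere(l==bl[0][2])[:,::-1].astype(np.float32))[0]; print(c,plane(D[k],c,6))
m=mask(S,(18,90,60),(32,255,255),(210,315,40,35)); g=cv2.cvtColor(S,cv2.COLOR_BGR2GRAY)
print(S[322:342,216:242].max(2))
E
```

```text
frame top ctr [566.3 202.2] edges [(np.float64(195.0), 176.97), (np.float64(193.7), 177.33), (np.float64(254.0), 87.07), (np.float64(255.3), 87.36)]
frame side ctr [559.2 209.2] edges [(np.float64(200.1), 177.44), (np.float64(201.8), 177.34), (np.float64(259.7), 87.38), (np.float64(259.3), 87.0)]
  corner [658.   70.   83.2] 0.8
  corner [459.9  79.1  81.5] 6.6
  corner [474.5 336.6  73.7] 3.6
  corner [672.  328.3  79.9] 3.5
panel top ctr [ 548.3 -234.3] edges [(np.float64(198.2), -105.43), (np.float64(194.5), -104.88), (np.float64(126.5), 163.72), (np.float64(128.3), 165.41)]
panel side ctr [ 542.1 -229.6] edges [(np.float64(196.9), 75.19), (np.float64(198.7), 75.08), (np.float64(130.6), -14.59), (np.float64(130.2), -15.38)]
  corner [ 636.  -156.8   -1.2] 2.0
  corner [ 583.1 -348.2    0.7] 1.4
  corner [ 459.4 -313.8   -0.6] 5.8
  corner [ 510.5 -124.9   -3.1] 3.9
red [567.4 240.5  86.2] 0.9657244445561828 [567.5 240.1  90. ] [564.7 242.5  90. ]
red [570.6 321.3  87.8] 1.9126371581741273 [571.2 321.4  90. ] [568.4 321.9  90. ]
orange top [(24, [380.71, 235.92], 1), (7, [385.29, 2
[... 1632 characters left out ...]
43 145 150
  167 182 179 155 127 126 127 125]
 [127 127 129 129 127 127 127 108  86 101 110 103 113 139 149 137 143 148
  160 189 175 126 126 127 126 126]
 [127 127 127 127 127 126 127 127 137 161 178 163 133 121  95 104 141 154
  153 160 124 127 125 126 126 125]
 [126 126 125 125 126 125 126 127 132 156 181 172 153 152 141 108 108  99
  111 124 126 125 125 125 125 125]
 [126 126 126 125 126 124 126 125 125 145 174 178 180 180 180 176 173 148
  113 126 125 124 123 123 123 126]
 [127 127 125 126 125 126 126 128 129 129 143 163 173 174 174 171 156 134
  127 125 125 125 125 125 126 126]
 [127 128 127 126 126 127 129 128 129 127 127 128 140 146 145 138 134 126
  124 125 126 126 125 127 126 125]]
```

```bash
python3 - <<'E'
from h import *
np.set_printoptions(precision=1,suppress=True)
D=load(0); T=D["top"]["color"]; S=D["side"]["color"]
a,b,c=[plane(D["side"],p,116) for p in((223.7,328),(232.6,331),(228.3,329.5))]
print(c,a,b,np.arctan2(*(a-b)[1::-1]))
print("top",plane(D["top"],(248.26,235.03),116), "tri",tri(D,(248.26,235.03),(228.3,329.5)))
m=mask(T,(16,80,60),(36,255,255),(240,224,18,24)); W=np.array([plane(D["top"],p[::-1],116)[:2] for p in np.argwhere(m)])
print("head top moments",W.mean(0),cv2.minAreaRect(W.astype(np.float32)),axis(m))
print(S[210:262,318:366].max(2)[::2,::2])
# handle top: black mask top view & side
for k,bx in(("top",(362,212,75,58)),("side",(303,217,82,54))):
    m=mask(D[k]["color"],(0,0,0),(180,255,60),bx); bl,l=blobs(m); pts=np.argwhere(l==bl[0][2])[:,::-1].astype(np.float32)
    r=cv2.minAreaRect(pts); print(k,bl[0],r); print(pts[pts[:,0].argmin()],pts[pts[:,0].argmax()],pts[pts[:,1].argmin()],pts[pts[:,1].argmax()], plane(D[k],bl[0][1],40))
# other objects, z=116 mallet
E
```

```text
[565.8 273.  116. ] [577.4 275.  116. ] [554.8 271.4 116. ] 0.15527856120252667
top [568.8 270.8 116. ] tri (array([568.6, 271.1, 112.3]), np.float64(1.1155605163048223))
head top moments [569.3 271.2] ((570.1270751953125, 271.1115417480469), (36.49734115600586, 12.426292419433594), 8.569686889648438) 1.4356500279005202
[[151 152 131  86  84  78  81  81  79  72  73  75  80  78  82  82  81  80
   80  75  76  85 161 155]
 [152 153 144 148 154  88  80  77  71  71  74  80  80  81  84  81  82  81
   76  75  77 156 157 153]
 [154 147 147 155 155 139  76  71  71  75  80  81  82  83  83  81  80  76
   75  77  81  81 148 152]
 [150 148 154 157 157 155 121  71  74  79  81  82  82  83  81  83  77  76
   77  81  81  76  76 155]
 [149 153 155 156 157 141 140  74  79  80  82  84  85  82  82  76  76  79
   80  81  74  70  76 112]
 [152 155 155 156 141 138 147 129  80  84  84  82  81  83  75  77  91 110
   89  75  67  69  76  75]
 [150 153 154 143 138 146 152 159  92  83  84  81  84  77  83 103 112 112
  113 106  73  69  72  72]
 [151 153 142 137 145 153 156 164 141  83  81  82  80 101 111 110 111 1
[... 1555 characters left out ...]
227 144 136 158 211 224 213 209 213 214 213 211 211 213 213 212
  181 111 101  73  76  81]
 [100 151 202 230 183 233 214 213 211 212 211 210 214 212 213 214 212 211
  162  84  77  74  80  80]
 [141 130 115 191 217 213 213 212 211 212 211 209 208 212 212 211 204 178
   74  77  74  79  82  84]]
top (77, [401.12, 242.34], 1) ((400.5566101074219, 242.3018798828125), (24.03809928894043, 3.846095561981201), 15.945395469665527)
[389. 239.] [412. 244.] [390. 238.] [410. 247.] [ 547.7 -234.9   40. ]
side (167, [345.36, 236.08], 1) ((344.92303466796875, 237.8845977783203), (10.26195240020752, 27.735008239746094), 56.30992889404297)
[335. 239.] [355. 228.] [352. 227.] [335. 248.] [ 538.6 -224.9   40. ]
```

```bash
cat > plan.py <<'E'
import sys, numpy as np
from cell import monitor
# plan.py x y z yaw rows : even rows from the measured pose to a target (mm, rad), tool pointing down
def show():
    s=monitor.read_state(); print("t",round(s["clock"],2),"pos",s["eef_pos"].round(1),"rpy",s["tool_rot"].round(3),"q",s["qpos"].round(2),"F",s["force"].round(1),"w",round(s["width"],1),"gf",round(s["gripper_force"],1)); return s
if __name__=="__main__":
    s=show(); p=s["eef_pos"]; y=s["tool_rot"][2]
    if len(sys.argv)>1:
        t=list(map(float,sys.argv[1:5])); n=int(sys.argv[5]); d=(np.array(t[:3])-p)/n/1000
        w=-((t[3]-y+np.pi)%(2*np.pi)-np.pi)/n
        for i in range(n):
            a=y-w*i; print([round(float(v),4) for v in (d[0]*np.cos(a)+d[1]*np.sin(a),d[0]*np.sin(a)-d[1]*np.cos(a),-d[2])],"tw",round(float(w),4))
E
python3 plan.py 520 -230 200 0.15 14
```

```text
t 0.1 pos [ 159.9 -629.4  206.3] rpy [-3.14   0.     0.249] q [ 1.26  0.63  0.04  1.52 -0.03  1.   -0.02] F [ 0.1  0.1 -0.2] w 85.3 gf 0.0
[0.032, -0.0213, 0.0004] tw 0.0071
[0.0318, -0.0215, 0.0004] tw 0.0071
[0.0316, -0.0218, 0.0004] tw 0.0071
[0.0315, -0.022, 0.0004] tw 0.0071
[0.0313, -0.0222, 0.0004] tw 0.0071
[0.0312, -0.0224, 0.0004] tw 0.0071
[0.031, -0.0226, 0.0004] tw 0.0071
[0.0309, -0.0229, 0.0004] tw 0.0071
[0.0307, -0.0231, 0.0004] tw 0.0071
[0.0305, -0.0233, 0.0004] tw 0.0071
[0.0304, -0.0235, 0.0004] tw 0.0071
[0.0302, -0.0237, 0.0004] tw 0.0071
[0.03, -0.0239, 0.0004] tw 0.0071
[0.0299, -0.0242, 0.0004] tw 0.0071
```

Request:
{"op": "drive_tool", "data": {
  "motion": [
    {"fingers": 1, "linear": [0.032, -0.0213, 0], "twist": 0.1},
    {"fingers": 1, "linear": [0.03, -0.024, 0], "twist": 0},
    {"fingers": 1, "linear": [0.03, -0.024, 0], "twist": 0},
    {"fingers": 1, "linear": [0.03, -0.024, 0], "twist": 0},
    {"fingers": 1, "linear": [0.03, -0.024, 0], "twist": 0}
  ]
}}

```text
clock: 0.52
eef_pos: [291.1, -487.0, 206.7]
tool_rot: [-3.141, 0.0, 0.148]
force: [1.0, -0.1, 0.2]
width: 85.2
gripper_force: 0.0
```

```bash
python3 plan.py 540 -100 200 0.15 5|head -2
```

```text
t 0.52 pos [ 291.1 -487.   206.7] rpy [-3.141  0.     0.148] q [ 0.94  0.51  0.06  1.75 -0.04  0.88 -0.4 ] F [ 1.  -0.1  0.2] w 85.2 gf 0.0
[0.0607, -0.0692, 0.0013] tw -0.0003
```

Request:
{"op": "drive_tool", "data": {
  "motion": [
    {"fingers": 1, "linear": [0.027, -0.0286, 0], "twist": 0},
    {"fingers": 1, "linear": [0.027, -0.0286, 0], "twist": 0},
    {"fingers": 1, "linear": [0.027, -0.0286, 0], "twist": 0},
    {"fingers": 1, "linear": [0.027, -0.0286, 0], "twist": 0},
    {"fingers": 1, "linear": [0.027, -0.0286, 0], "twist": 0}
  ]
}}

```text
clock: 0.93
eef_pos: [403.2, -325.4, 206.9]
tool_rot: [-3.141, 0.0, 0.149]
force: [0.6, 0.1, -0.2]
width: 85.1
gripper_force: 0.0
```

Request:
{"op": "drive_tool", "data": {
  "motion": [
    {"fingers": 1, "linear": [0.027, -0.0286, 0], "twist": 0},
    {"fingers": 1, "linear": [0.027, -0.0286, 0], "twist": 0},
    {"fingers": 1, "linear": [0.027, -0.0286, 0], "twist": 0},
    {"fingers": 1, "linear": [0.027, -0.0286, 0], "twist": 0},
    {"fingers": 1, "linear": [0.027, -0.0286, 0], "twist": 0}
  ]
}}

```text
clock: 1.35
eef_pos: [515.5, -164.0, 206.9]
tool_rot: [-3.141, 0.001, 0.149]
force: [0.9, -0.2, -0.4]
width: 85.6
gripper_force: 0.0
```

Request:
{"op": "drive_tool", "data": {
  "motion": [
    {"fingers": 1, "linear": [0.027, -0.0286, 0], "twist": 0},
    {"fingers": 1, "linear": [0.027, -0.0286, 0], "twist": 0},
    {"fingers": 1, "linear": [0.006, -0.0367, 0], "twist": 0},
    {"fingers": 1, "linear": [0.006, -0.0367, 0], "twist": 0},
    {"fingers": 1, "linear": [0.006, -0.0367, 0], "twist": 0}
  ]
}}

```text
clock: 1.77
eef_pos: [561.0, 12.1, 206.6]
tool_rot: [-3.141, 0.001, 0.149]
force: [-0.3, -0.4, 0.3]
width: 85.5
gripper_force: 0.0
```

```bash
python3 plan.py 567.5 272 170 0.15 9|head -3
```

```text
t 1.77 pos [561.   12.1 206.6] rpy [-3.141e+00  1.000e-03  1.490e-01] q [-0.09  0.5   0.03  1.77 -0.02  0.87 -1.48] F [-0.3 -0.4  0.3] w 85.5 gf 0.0
[0.005, -0.0285, 0.0041] tw -0.0001
[0.005, -0.0285, 0.0041] tw -0.0001
```

Request:
{"op": "drive_tool", "data": {
  "motion": [
    {"fingers": 1, "linear": [0.0055, -0.032, 0], "twist": 0},
    {"fingers": 1, "linear": [0.0055, -0.032, 0], "twist": 0},
    {"fingers": 1, "linear": [0.0055, -0.032, 0], "twist": 0},
    {"fingers": 1, "linear": [0.0055, -0.032, 0], "twist": 0},
    {"fingers": 1, "linear": [0.0055, -0.032, 0], "twist": 0}
  ]
}}

```text
clock: 2.18
eef_pos: [564.3, 174.1, 206.7]
tool_rot: [3.141, 0.001, 0.149]
force: [0.1, -0.3, -0.7]
width: 85.6
gripper_force: 0.0
```

Request:
{"op": "drive_tool", "data": {
  "motion": [
    {"fingers": 1, "linear": [0.0055, -0.032, 0.01], "twist": 0},
    {"fingers": 1, "linear": [0.0055, -0.032, 0.015], "twist": 0},
    {"fingers": 1, "linear": [0.0055, -0.032, 0.015], "twist": 0},
    {"fingers": 1, "linear": [0, 0, 0.015], "twist": 0},
    {"fingers": 1, "linear": [0, 0, 0], "twist": 0}
  ]
}}

```text
clock: 2.6
eef_pos: [563.6, 272.0, 148.4]
tool_rot: [3.141, 0.007, 0.154]
force: [-0.5, -1.1, -0.8]
width: 85.3
gripper_force: 0.0
```

```bash
python3 plan.py 567.5 272 97 0.15 3; python3 - <<'E'
from cell import cams
import cv2,numpy as np,pickle
o=[]
for n,(x,y,w,h) in (("side",(170,230,160,150)),("top",(210,190,128,120))):
    d=cams.get_image(n); pickle.dump(d,open(f"pics/{n}1.pkl","wb")); o.append(cv2.resize(d["color"][y:y+h,x:x+w],(400,375),interpolation=cv2.INTER_CUBIC))
cv2.imwrite("pics/z1.png",np.hstack(o))
E
```

```text
t 2.6 pos [563.6 272.  148.4] rpy [3.141 0.007 0.154] q [-0.5   0.66  0.02  1.64 -0.02  0.85 -1.9 ] F [-0.5 -1.1 -0.8] w 85.3 gf 0.0
[0.0013, 0.0002, 0.0171] tw 0.0012
[0.0013, 0.0002, 0.0171] tw 0.0012
[0.0013, 0.0002, 0.0171] tw 0.0012
```

View pics/z1.png

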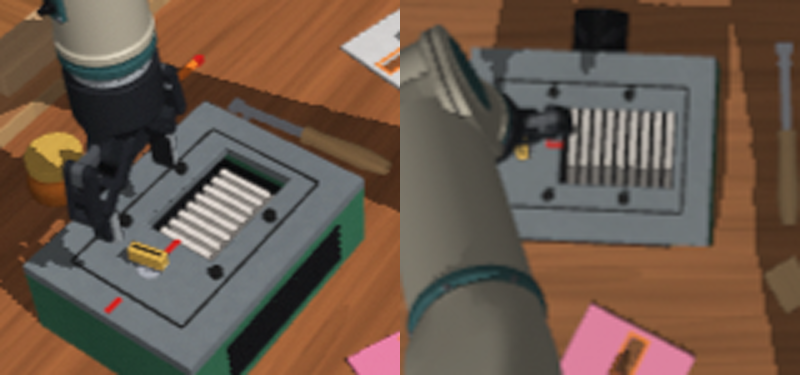

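The side crop shows the two open fingers with tips near crop (105,235) and (165,168). They stand above the brass head at (148,255). I'll compare these against the projected TCP.

```bash
python3 - <<'E'
from h import *
D=load(1)["side"]
def pr(X): v=D["K"]@(D["R"]@X+D["t"]); return (v[:2]/v[2]-[170,230])*2.5
y=0.154; ty=np.array([np.sin(y),-np.cos(y),0]); c=np.array([563.6,272,0])
for z in (148,161): print(z,[pr(c+s*46*ty+[0,0,z]).round(0) for s in(-1,0,1)])
print("head expected",pr(np.array([567.5,272,116.])).round(0), pr(np.array([565.8,273,116.])).round(0))
E
```

```text
148 [array([116., 264.]), array([144., 226.]), array([170., 189.])]
161 [array([114., 255.]), array([142., 216.]), array([168., 179.])]
head expected [145. 247.] [146. 249.]
```

Request:
{"op": "drive_tool", "data": {
  "motion": [
    {"fingers": 1, "linear": [0.003, 0, 0.013], "twist": 0},
    {"fingers": 1, "linear": [0, 0, 0.013], "twist": 0},
    {"fingers": 1, "linear": [0, 0, 0.013], "twist": 0},
    {"fingers": 1, "linear": [0, 0, 0.011], "twist": 0},
    {"fingers": 0.5, "linear": [0, 0, 0], "twist": 0}
  ]
}}

```text
clock: 3.12
eef_pos: [569.1, 268.4, 100.1]
tool_rot: [3.14, 0.003, 0.147]
force: [-0.4, 0.1, 0.6]
width: 75.8
gripper_force: 0.0
```

Request:
{"op": "drive_tool", "data": {
  "motion": [
    {"fingers": 0.3, "linear": [0, 0, 0], "twist": 0},
    {"fingers": 0.2, "linear": [0, 0, 0], "twist": 0},
    {"fingers": 0, "linear": [0, 0, 0], "twist": 0},
    {"fingers": 0, "linear": [0, 0, 0], "twist": 0},
    {"fingers": 0, "linear": [0, 0, 0], "twist": 0}
  ]
}}

```text
clock: 3.53
eef_pos: [570.2, 270.6, 102.8]
tool_rot: [-3.141, -0.001, 0.149]
force: [1.1, 0.5, 0.3]
width: 12.2
gripper_force: 0.0
```

Request:
{"op": "drive_tool", "data": {
  "motion": [
    {"fingers": 0, "linear": [0, 0, 0.002], "twist": 0},
    {"fingers": 0, "linear": [0, 0, 0], "twist": 0},
    {"fingers": 0, "linear": [0, 0, 0], "twist": 0}
  ]
}}

```text
clock: 3.78
eef_pos: [569.8, 270.4, 100.0]
tool_rot: [3.141, 0.0, 0.149]
force: [0.3, -0.7, -0.3]
width: 0.2
gripper_force: 0.0
```

```bash
python3 plan.py
```

```text
t 3.78 pos [569.8 270.4 100. ] rpy [3.141 0.    0.149] q [-0.5   0.73  0.02  1.67 -0.02  0.75 -1.89] F [ 0.3 -0.7 -0.3] w 0.2 gf 0.0
```

```bash
python3 - <<'E'
from cell import cams
import cv2,numpy as np,pickle
o=[]
for n,(x,y,w,h) in (("side",(190,280,80,75)),("top",(220,200,80,75))):
    d=cams.get_image(n); pickle.dump(d,open(f"pics/{n}2.pkl","wb")); o.append(cv2.resize(d["color"][y:y+h,x:x+w],(400,375),interpolation=cv2.INTER_CUBIC))
cv2.imwrite("pics/z2.png",np.hstack(o))
E
```

```text
(no output)
```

View pics/z2.png

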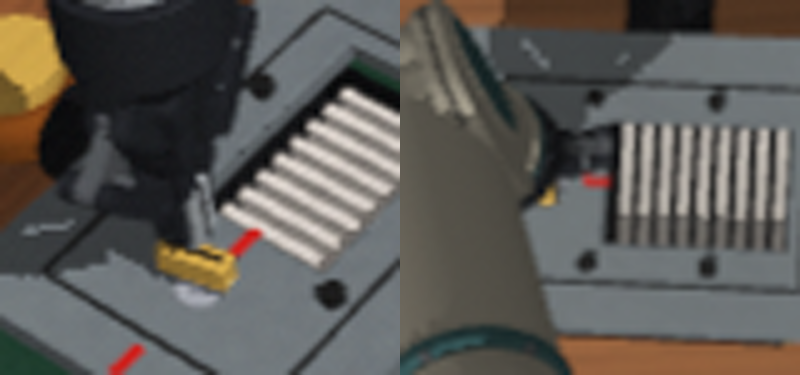

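The side crop shows the shut fingertips at crop (200,245), which is px (230,329), just behind or above the head's far edge. The head itself has not moved. I'll check the projection.

```bash
python3 - <<'E'
from h import *
np.set_printoptions(precision=1,suppress=True)
D=load(2)["side"]
def pr(X): v=D["K"]@(D["R"]@np.array(X)+D["t"]); return (v[:2]/v[2]-[190,280])*5
for z in (100,110,116,125): print(z,pr([569.8,270.4,z]), plane(D,(190+200/5,280+245/5),z))
for p in ((157,262),(160,245),(237,285),(235,265)): print(p,[plane(D,(190+p[0]/5,280+p[1]/5),z)[:2] for z in (116,)])
E
```

```text
100 [192.8 262.8] [573.5 260.7 100. ]
110 [190.  248.6] [567.2 266.5 110. ]
116 [188.2 240. ] [563.4 269.9 116. ]
125 [185.7 227. ] [557.8 275.2 125. ]
(157, 262) [array([573.8, 287.3])]
(160, 245) [array([578.9, 279.1])]
(237, 285) [array([535.2, 279.2])]
(235, 265) [array([542.9, 270.8])]
```

```bash
python3 - <<'E'
from h import *
S=load(2)["side"]["color"]; np.set_printoptions(linewidth=200)
print(S[318:342,214:244].max(2))
E
```

```text
[[ 32  33  32  32  33  34  32  32  32  33  30  24  31  34  85 101  94 127  78  45  20  24  21  73 170 219 205 174 155 133]
 [ 34  32  33  33  33  32  33  34  32  33  30  24  31  47 102 118  98 123  73  25  24  27  28  92 167 200 215 220 208 172]
 [ 32  34  33  36  33  34  32  34  33  35  33  28  38  84 130 126  81  98  94  23  43  86  88  70 110 138 170 200 215 223]
 [ 33  32  33  32  34  34  33  32  37  38  33  29  51  92 129 128  84 112 115  31 116 198 195 128 115 133 129 139 172 203]
 [ 36  34  35  33  32  33  33  32  35  35  31  32  41  82 126 130  96  99 127  87 141 200 216 213 189 158 139 131 129 146]
 [ 47  43  42  36  38  36  34  33  31  28  28  30  33  74 121 139 114  94 140 128 116 138 188 214 220 215 192 158 138 129]
 [ 63  63  62  60  56  52  42  32  31  28  26  30  33  62 109 137 119 100 138 129 119 118 120 157 200 219 219 211 190 155]
 [ 62  62  63  61  62  61  52  32  27  26  25  28  33  54  93 129 125  94 116 125 119 120 120 119 130 171 202 217 222 209]
 [ 62  61  61  62  61  62  55  38  26  26  27  29  31  50  91 129 127  85  97 121 120 119 119 118 123 169 204 204 20
[... 1152 characters left out ...]
108  83 101 107 100 111 137 147 137 142 146 158 187 172 124 125 123 124 122 123 126]
 [125 124 124 125 123 124 125 124 124 125 134 160 175 160 132 119  94 103 138 152 152 158 122 124 124 123 124 124 124 124]
 [125 125 125 125 123 123 123 123 123 124 131 154 178 169 151 150 138 106 106  97 110 123 124 124 123 123 123 123 124 126]
 [125 125 124 122 124 123 122 123 124 124 122 143 172 174 176 178 176 174 171 145 111 123 123 122 120 122 122 122 123 125]
 [124 126 125 124 123 124 124 124 124 125 126 127 139 161 170 171 172 168 153 132 124 123 123 123 123 123 123 124 124 124]
 [125 126 126 126 124 124 123 126 126 127 125 126 124 128 137 142 141 137 132 123 124 123 123 124 123 124 123 123 125 123]]
```

Request:
{"op": "drive_tool", "data": {
  "motion": [
    {"fingers": 0, "linear": [0, 0, 0.001], "twist": 0},
    {"fingers": 0, "linear": [0, 0, 0], "twist": 0}
  ]
}}

```text
clock: 4.05
eef_pos: [569.8, 270.3, 98.9]
tool_rot: [3.142, 0.0, 0.149]
force: [0.4, -0.4, -0.0]
width: -0.1
gripper_force: 0.0
```

Request:
{"op": "drive_tool", "data": {
  "motion": [
    {"fingers": 0, "linear": [0, 0, 0.001], "twist": 0},
    {"fingers": 0, "linear": [0, 0, 0], "twist": 0}
  ]
}}

```text
clock: 4.22
eef_pos: [569.8, 270.3, 97.9]
tool_rot: [3.141, 0.0, 0.149]
force: [0.3, 0.2, -0.3]
width: 0.1
gripper_force: 0.0
```

Request:
{"op": "drive_tool", "data": {
  "motion": [
    {"fingers": 1, "linear": [0, 0, 0], "twist": 0},
    {"fingers": 1, "linear": [0, 0, 0], "twist": 0},
    {"fingers": 1, "linear": [0, 0, 0], "twist": 0},
    {"fingers": 1, "linear": [0, 0, 0], "twist": 0},
    {"fingers": 1, "linear": [0, 0, 0], "twist": 0}
  ]
}}

```text
clock: 4.63
eef_pos: [569.9, 270.4, 98.1]
tool_rot: [-3.142, -0.0, 0.149]
force: [1.0, 0.2, -0.5]
width: 60.4
gripper_force: 0.0
```

Request:
{"op": "drive_tool", "data": {
  "motion": [
    {"fingers": 1, "linear": [0, 0, 0.003], "twist": 0},
    {"fingers": 1, "linear": [0, 0, 0.003], "twist": 0},
    {"fingers": 0, "linear": [0, 0, 0], "twist": 0},
    {"fingers": 0, "linear": [0, 0, 0], "twist": 0},
    {"fingers": 0, "linear": [0, 0, 0], "twist": 0}
  ]
}}

```text
clock: 5.05
eef_pos: [569.9, 270.3, 92.0]
tool_rot: [3.141, 0.0, 0.149]
force: [0.1, 0.0, -0.1]
width: 50.6
gripper_force: 0.0
```

Request:
{"op": "drive_tool", "data": {
  "motion": [
    {"fingers": 0, "linear": [0, 0, 0], "twist": 0},
    {"fingers": 0, "linear": [0, 0, 0], "twist": 0},
    {"fingers": 0, "linear": [0, 0, 0], "twist": 0}
  ]
}}

```text
clock: 5.3
eef_pos: [569.9, 270.4, 92.2]
tool_rot: [-3.142, -0.0, 0.149]
force: [-0.3, -0.8, 1.1]
width: 11.8
gripper_force: 0.5
```

```bash
python3 plan.py; python3 - <<'E'
from cell import cams
import cv2,numpy as np,pickle
for n in("side","top"):
    d=cams.get_image(n); pickle.dump(d,open(f"pics/{n}3.pkl","wb"))
d=pickle.load(open("pics/side3.pkl","rb")); np.set_printoptions(linewidth=200)
print(d["color"][318:338,214:244].max(2))
E
```

```text
t 5.3 pos [569.9 270.4  92.2] rpy [-3.142 -0.     0.149] q [-0.5   0.74  0.02  1.68 -0.02  0.73 -1.89] F [-0.3 -0.8  1.1] w 11.8 gf 0.5
[[ 83  72  52  29  22  21  21  19  23  27  28  30  30  31  25  21  21  37 100 120  45  23  20  74 170 219 206 175 156 133]
 [ 80  81  64  38  36  35  33  28  23  28  30  36  32  30  25  23  19  25  92 124  64  28  29  91 167 199 214 220 208 173]
 [ 36  44  45  34  36  36  38  35  32  28  29  35  33  33  27  20  23  24  81 114  81  85  88  69 110 137 168 200 215 222]
 [ 32  33  34  35  34  35  35  36  32  29  29  33  35  36  33  22  23  23  60 105 142 197 194 126 115 130 127 139 173 203]
 [ 33  34  33  35  33  34  34  34  32  31  28  31  34  61  68  23  21  20  51 111 162 200 216 213 190 156 139 131 129 147]
 [ 33  33  34  33  35  34  33  33  32  31  29  28  37  97 114  26  22  23  41 103 137 140 188 215 219 216 193 157 138 129]
 [ 33  34  34  35  32  33  33  32  34  31  28  31  62 113 119  42  21  21  27  96 141 125 121 158 202 219 219 210 190 156]
 [ 34  32  33  33  32  33  32  34  34  33  32  49  94 131 125  63  22  20  21  88 135 123 119 118 130 1
[... 796 characters left out ...]
 38  29  28  45  86 122 142 184 212 198 159 173 208 173 119 124 123 124 124 124 123]
 [ 62  62  62  62  62  63  62  80 102  87  64  48  66 102 120 141 174 197 205 209 216 204 164 132 122 123 124 123 122 124]
 [ 75  70  62  63  61  61  63  59  65  86  97 102 106 124 132 139 142 142 148 186 202 175 169 143 124 123 123 123 124 124]
 [124 106  74  71  65  63  63  68  71  61  64  83 118 140 135 139 143 141 144 148 165 178 177 154 125 125 126 123 124 124]
 [123 123 124 110  85  75  72  92 107  75  83 101 107 101 111 138 146 135 141 145 159 188 173 123 124 125 124 122 124 126]
 [125 125 125 125 124 124 106  96 125 125 134 160 176 160 130 119  94 102 138 152 152 159 122 125 124 124 123 123 124 126]]
```

Request:
{"op": "drive_tool", "data": {
  "motion": [
    {"fingers": 0, "linear": [0, 0, 0], "twist": 0},
    {"fingers": 0, "linear": [0, 0, 0], "twist": 0},
    {"fingers": 0, "linear": [0, 0, 0], "twist": -0.1},
    {"fingers": 0, "linear": [0, 0, 0], "twist": -0.1},
    {"fingers": 0, "linear": [0, 0, 0], "twist": -0.1}
  ]
}}

```text
clock: 5.82
eef_pos: [569.9, 270.4, 92.1]
tool_rot: [3.141, -0.0, 0.454]
force: [-0.2, -0.9, 0.8]
width: -0.4
gripper_force: 0.0
```

```bash
python3 plan.py
```

```text
t 5.82 pos [569.9 270.4  92.1] rpy [ 3.141 -0.     0.454] q [-0.45  0.74 -0.07  1.67  0.07  0.73 -1.67] F [-0.2 -0.9  0.8] w -0.4 gf 0.0
```

```bash
python3 - <<'E'
from cell import cams
import cv2,numpy as np,pickle
o=[]
d=pickle.load(open("pics/side3.pkl","rb"))["color"]
for n,(x,y,w,h) in (("side",(190,280,80,110)),):
    e=cams.get_image(n); pickle.dump(e,open(f"pics/{n}4.pkl","wb"))
    for I in(d,e["color"]): o.append(cv2.resize(I[y:y+h,x:x+w],(400,550),interpolation=cv2.INTER_CUBIC))
cv2.imwrite("pics/z4.png",np.hstack(o))
E
```

```text
(no output)
```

View pics/z4.png

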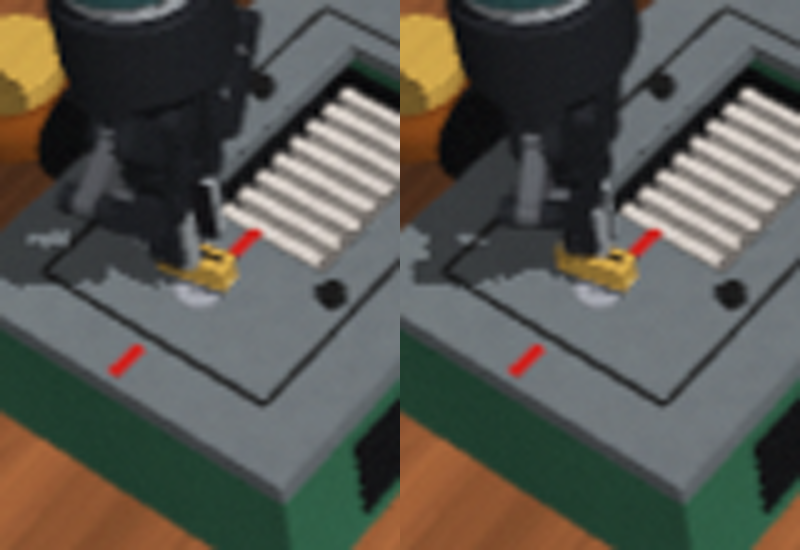

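The right crop shows the shut fingertips at about (590,250), right on top of the head. They stand higher than the reported TCP says, so I'll probe downward in small steps to find the contact height.

Request:
{"op": "drive_tool", "data": {
  "motion": [
    {"fingers": 0, "linear": [0, 0, 0.0015], "twist": 0},
    {"fingers": 0, "linear": [0, 0, 0], "twist": 0}
  ]
}}

```text
clock: 6.03
eef_pos: [570.1, 270.3, 91.9]
tool_rot: [-3.142, -0.001, 0.445]
force: [-1.6, -1.2, 7.8]
width: 0.0
gripper_force: 4.2
```

Request:
{"op": "drive_tool", "data": {
  "motion": [
    {"fingers": 0, "linear": [0, 0, 0.0015], "twist": 0},
    {"fingers": 0, "linear": [0, 0, 0], "twist": 0}
  ]
}}

```text
clock: 6.2
eef_pos: [570.2, 270.3, 91.7]
tool_rot: [3.141, -0.001, 0.445]
force: [-5.5, -2.8, 17.7]
width: -0.2
gripper_force: 8.6
```

Request:
{"op": "drive_tool", "data": {
  "motion": [
    {"fingers": 1, "linear": [0, 0, -0.006], "twist": 0.1},
    {"fingers": 1, "linear": [0, 0, 0], "twist": 0.1},
    {"fingers": 1, "linear": [0, 0, 0], "twist": 0.1},
    {"fingers": 1, "linear": [0, 0, 0], "twist": 0},
    {"fingers": 1, "linear": [0, 0, 0], "twist": 0}
  ]
}}

```text
clock: 6.62
eef_pos: [569.8, 270.5, 95.0]
tool_rot: [3.141, -0.0, 0.15]
force: [0.1, 0.3, -0.8]
width: 60.6
gripper_force: 0.0
```

Request:
{"op": "drive_tool", "data": {
  "motion": [
    {"fingers": 1, "linear": [0, 0, 0.005], "twist": 0},
    {"fingers": 1, "linear": [0, 0, 0.006], "twist": 0},
    {"fingers": 0.5, "linear": [0, 0, 0.006], "twist": 0},
    {"fingers": 0, "linear": [0, 0, 0.002], "twist": 0},
    {"fingers": 0, "linear": [0, 0, 0], "twist": 0}
  ]
}}

```text
clock: 7.03
eef_pos: [569.1, 269.9, 74.9]
tool_rot: [3.141, 0.002, 0.149]
force: [0.2, 0.1, 0.9]
width: 51.0
gripper_force: 0.0
```

Request:
{"op": "drive_tool", "data": {
  "motion": [
    {"fingers": 0, "linear": [0, 0, 0], "twist": 0},
    {"fingers": 0, "linear": [0, 0, 0], "twist": 0},
    {"fingers": 0, "linear": [0, 0, 0], "twist": 0},
    {"fingers": 0, "linear": [0, 0, 0], "twist": 0},
    {"fingers": 0, "linear": [0, 0, 0], "twist": 0}
  ]
}}

```text
clock: 7.45
eef_pos: [569.9, 272.1, 76.7]
tool_rot: [-3.14, -0.001, 0.15]
force: [-0.3, 3.3, 0.8]
width: 10.5
gripper_force: 60.4
```

```bash
python3 plan.py
```

```text
t 7.45 pos [569.9 272.1  76.7] rpy [-3.14e+00 -1.00e-03  1.50e-01] q [-0.5   0.76  0.01  1.68 -0.02  0.7  -1.89] F [-0.3  3.3  0.8] w 10.5 gf 60.4
```

Request:
{"op": "drive_tool", "data": {
  "motion": [
    {"fingers": 0, "linear": [0, -0.002, 0], "twist": -0.1},
    {"fingers": 0, "linear": [0, 0, 0], "twist": -0.1},
    {"fingers": 0, "linear": [0, 0, 0], "twist": -0.1},
    {"fingers": 0, "linear": [0, 0, 0], "twist": -0.1},
    {"fingers": 0, "linear": [0, 0, 0], "twist": -0.1}
  ]
}}

```text
clock: 7.87
eef_pos: [569.4, 273.4, 76.7]
tool_rot: [-3.141, -0.001, 0.654]
force: [-1.2, 2.5, 0.8]
width: 10.6
gripper_force: 60.5
```

Request:
{"op": "drive_tool", "data": {
  "motion": [
    {"fingers": 0, "linear": [0, 0, 0], "twist": -0.1},
    {"fingers": 0, "linear": [0, 0, 0], "twist": -0.1},
    {"fingers": 0, "linear": [0, 0, 0], "twist": -0.1}
  ]
}}

```text
clock: 8.12
eef_pos: [568.8, 274.0, 76.6]
tool_rot: [-3.14, -0.001, 0.955]
force: [-4.1, 3.0, 2.8]
width: 10.5
gripper_force: 60.6
```

Request:
{"op": "drive_tool", "data": {
  "motion": [
    {"fingers": 0, "linear": [0, -0.002, 0], "twist": -0.1},
    {"fingers": 0, "linear": [0, 0, 0], "twist": -0.1},
    {"fingers": 0, "linear": [0, 0, 0], "twist": -0.1},
    {"fingers": 0, "linear": [0, 0, 0], "twist": -0.1},
    {"fingers": 0, "linear": [0, 0, 0], "twist": -0.1}
  ]
}}

```text
clock: 8.53
eef_pos: [567.6, 274.5, 76.7]
tool_rot: [3.142, -0.001, 1.454]
force: [-2.2, 2.5, 2.8]
width: 10.3
gripper_force: 60.6
```

Request:
{"op": "drive_tool", "data": {
  "motion": [
    {"fingers": 0, "linear": [0, 0, 0], "twist": -0.067},
    {"fingers": 0, "linear": [0, 0, 0], "twist": 0},
    {"fingers": 0, "linear": [0, 0, 0], "twist": 0}
  ]
}}

```text
clock: 8.78
eef_pos: [567.4, 274.5, 76.6]
tool_rot: [-3.141, -0.001, 1.514]
force: [-2.8, 3.2, 5.2]
width: 10.4
gripper_force: 61.0
```

```bash
python3 plan.py
```

```text
t 8.78 pos [567.4 274.5  76.6] rpy [-3.141e+00 -1.000e-03  1.514e+00] q [-0.28  0.78 -0.36  1.68  0.37  0.75 -0.87] F [-2.8  3.2  5.2] w 10.4 gf 61.0
```

Request:
{"op": "drive_tool", "data": {
  "motion": [
    {"fingers": 1, "linear": [0, 0, 0], "twist": 0},
    {"fingers": 1, "linear": [0, 0, 0], "twist": 0},
    {"fingers": 1, "linear": [0, 0, -0.01], "twist": 0},
    {"fingers": 1, "linear": [0, 0, -0.035], "twist": 0},
    {"fingers": 1, "linear": [0, 0, -0.035], "twist": 0}
  ]
}}

```text
clock: 9.2
eef_pos: [567.2, 271.7, 155.8]
tool_rot: [-3.138, 0.003, 1.515]
force: [0.6, 0.9, -0.6]
width: 70.5
gripper_force: 0.0
```

Request:
{"op": "drive_tool", "data": {
  "motion": [
    {"fingers": 1, "linear": [-0.038, -0.002, 0], "twist": 0},
    {"fingers": 1, "linear": [-0.038, -0.002, 0], "twist": 0},
    {"fingers": 1, "linear": [-0.038, -0.002, 0], "twist": 0},
    {"fingers": 1, "linear": [-0.038, -0.002, 0], "twist": 0},
    {"fingers": 1, "linear": [-0.038, -0.002, 0], "twist": 0}
  ]
}}

```text
clock: 9.62
eef_pos: [547.5, 81.7, 156.8]
tool_rot: [3.14, 0.001, 1.515]
force: [0.8, -0.4, 0.2]
width: 85.5
gripper_force: 0.0
```

Request:
{"op": "drive_tool", "data": {
  "motion": [
    {"fingers": 1, "linear": [-0.038, -0.002, 0], "twist": 0},
    {"fingers": 1, "linear": [-0.038, -0.002, 0], "twist": 0},
    {"fingers": 1, "linear": [-0.038, -0.002, 0], "twist": 0},
    {"fingers": 1, "linear": [-0.038, -0.002, 0], "twist": 0},
    {"fingers": 1, "linear": [-0.038, -0.002, 0], "twist": 0}
  ]
}}

```text
clock: 10.03
eef_pos: [526.7, -107.7, 156.8]
tool_rot: [3.141, 0.001, 1.514]
force: [1.2, -0.3, -0.5]
width: 85.4
gripper_force: 0.0
```

```bash
python3 plan.py 545.5 -232 100 1.311 5; python3 - <<'E'
from h import *
from cell import cams
np.set_printoptions(precision=1,suppress=True)
for n in("side","top"):
    d=cams.get_image(n); pickle.dump(d,open(f"pics/{n}5.pkl","wb")); cv2.imwrite(f"pics/{n}5.png",d["color"])
D=load(5); T=D["top"]["color"]; S=D["side"]["color"]
m=mask(T,(16,80,60),(36,255,255),(238,224,24,24)); W=np.array([plane(D["top"],p[::-1],116)[:2] for p in np.argwhere(m)])
print("head top",len(W),W.mean(0),cv2.minAreaRect(W.astype(np.float32)))
print(blobs(mask(T,(0,150,90),(6,255,255),(225,200,95,75)))[0],blobs(mask(S,(0,150,90),(6,255,255),(200,310,50,60)))[0])
np.set_printoptions(linewidth=200); print(S[320:346,214:242].max(2))
E
```

```text
t 10.03 pos [ 526.7 -107.7  156.8] rpy [3.141e+00 1.000e-03 1.514e+00] q [ 0.44  0.56 -0.44  1.88  0.33  0.77 -0.23] F [ 1.2 -0.3 -0.5] w 85.4 gf 0.0
[-0.0246, 0.0052, 0.0114] tw 0.0407
[-0.0244, 0.0062, 0.0114] tw 0.0407
[-0.0241, 0.0071, 0.0114] tw 0.0407
[-0.0238, 0.0081, 0.0114] tw 0.0407
[-0.0234, 0.0091, 0.0114] tw 0.0407
head top 44 [569.9 271. ] ((568.9118041992188, 271.6128845214844), (32.71429443359375, 13.035372734069824), 89.74516296386719)
[(5, [259.0, 236.0], 2), (4, [234.5, 235.0], 1)] [(18, [214.72, 351.5], 2), (16, [238.81, 327.81], 1)]
[[106 129 129 112  69  48  43  62 103 126 128 127 127 127 126 125 109  52  25  22  47  91  94  74 117 146 178 210]
 [130 130 131 130 130 118 104 114 127 129 128 129 130 130 130 124 102  72  38  28 122 205 204 134 123 138 137 148]
 [129 131 131 131 129 130 128 127 127 127 128 131 131 130 130 130 130 123  96  78 149 210 225 222 199 165 147 138]
 [130 131 130 130 128 129 130 127 129 129 129 131 129 128 127 129 130 127 122 125 122 148 198 223 227 224 202 165]
 [131 130 130 132 128 129 129 129 128 127 129 131 131 130 130 130 128 128 132 12
[... 1750 characters left out ...]
 128 129]
 [132 133 131 133 132 131 131 112  81  75  67  95 134 168 179 180 182 176 161 140 130 128 130 131 129 132 130 130]
 [134 133 132 133 132 132 131 130 134 115  79 105 131 136 146 152 150 143 139 131 131 131 130 131 129 131 131 131]
 [127 131 134 132 131 130 131 132 133 135 132 133 133 134 134 133 132 131 130 130 132 130 131 130 133 132 133 131]
 [ 74 109 124 130 131 133 131 134 133 134 134 132 132 132 134 134 132 132 132 132 131 132 132 132 133 133 132 133]
 [ 60  51  73 110 129 134 133 133 133 133 133 132 132 134 133 132 132 133 132 130 132 131 131 133 132 131 133 132]
 [123  97  61  55  96 126 133 133 134 132 133 132 132 134 134 133 131 130 129 131 129 130 131 131 130 130 131 131]]
```

```bash
python3 - <<'E'
from h import *
D=load(5); S=D["side"]["color"]
g=S.max(2).astype(float); P=[]
for r in range(327,332):
    c0=231.3-(r-327)*1.15; cs=np.arange(int(c0)-2,int(c0)+4); w=np.clip(150-g[r,cs],0,None); P.append((float((w*cs).sum()/w.sum()),r))
print(np.round(P,2).tolist())
W=[plane(D["side"],p,115)[:2] for p in P]; e=W[0]-W[-1]; e*=-np.sign(e[1]); print("groove ang",np.arctan2(e[1],e[0]))
a,b=[plane(D["side"],p,90) for p in((214.72,351.5),(238.81,327.81))]; e=a-b; print("red side",np.arctan2(e[1],e[0]))
for k,bx in(("side",(170,300,70,70)),):pass
# red weighted centroids in the top view
T=D["top"]["color"].astype(float); R=np.clip(T[...,2]-np.maximum(T[...,1],T[...,0])-25,0,None); c=[]
for x,y in((259,236),(234.5,235)):
    ys,xs=np.mgrid[int(y)-3:int(y)+4,int(x)-5:int(x)+6]; w=R[ys,xs]; c.append(((w*xs).sum()/w.sum(),(w*ys).sum()/w.sum()))
a,b=[plane(D["top"],p,90) for p in c]; e=b-a; print("red top",np.arctan2(e[1],e[0]),a,b)
E
```

```text
[[230.44, 327.0], [229.66, 328.0], [228.64, 329.0], [227.06, 330.0], [226.0, 331.0]]
groove ang -1.664857517660201
red side 1.517012606768522
red top 1.5240090195878595 [568.03965386 240.61745583  90.        ] [571.97257123 324.615604    90.        ]
```

Request:
{"op": "drive_tool", "data": {
  "motion": [
    {"fingers": 1, "linear": [-0.0246, 0.0052, 0.0114], "twist": 0.0407},
    {"fingers": 1, "linear": [-0.0244, 0.0062, 0.0114], "twist": 0.0407},
    {"fingers": 1, "linear": [-0.0241, 0.0071, 0.0114], "twist": 0.0407},
    {"fingers": 1, "linear": [-0.0238, 0.0081, 0.0114], "twist": 0.0407},
    {"fingers": 1, "linear": [-0.0234, 0.0091, 0.0114], "twist": 0.0407}
  ]
}}

```text
clock: 10.55
eef_pos: [546.3, -230.8, 99.2]
tool_rot: [3.141, 0.001, 1.309]
force: [-0.7, -0.1, 0.4]
width: 85.4
gripper_force: 0.0
```

Request:
{"op": "drive_tool", "data": {
  "motion": [
    {"fingers": 1, "linear": [0, 0, 0.02], "twist": 0},
    {"fingers": 1, "linear": [0, 0, 0.02], "twist": 0},
    {"fingers": 1, "linear": [0, 0, 0.01], "twist": 0},
    {"fingers": 1, "linear": [0, 0, 0], "twist": 0},
    {"fingers": 1, "linear": [0, 0, 0], "twist": 0}
  ]
}}

```text
clock: 10.97
eef_pos: [546.2, -228.7, 49.3]
tool_rot: [-3.141, 0.0, 1.313]
force: [-0.3, 0.1, 0.2]
width: 85.3
gripper_force: 0.0
```

```bash
python3 plan.py 545.5 -232 0 1.311 3; python3 - <<'E'
from cell import cams
import cv2,numpy as np,pickle
o=[]
for n,(x,y,w,h) in (("side",(285,175,112,105)),("top",(350,200,112,105))):
    d=cams.get_image(n); pickle.dump(d,open(f"pics/{n}6.pkl","wb")); o.append(cv2.resize(d["color"][y:y+h,x:x+w],(400,375),interpolation=cv2.INTER_CUBIC))
cv2.imwrite("pics/z6.png",np.hstack(o))
E
```

```text
t 10.97 pos [ 546.2 -228.7   49.3] rpy [-3.141  0.     1.313] q [ 0.54  0.77 -0.31  1.8   0.38  0.63 -0.25] F [-0.3  0.1  0.2] w 85.3 gf 0.0
[-0.0011, 0.0001, 0.0164] tw 0.0006
[-0.0011, 0.0001, 0.0164] tw 0.0006
[-0.0011, 0.0001, 0.0164] tw 0.0006
```

View pics/z6.png

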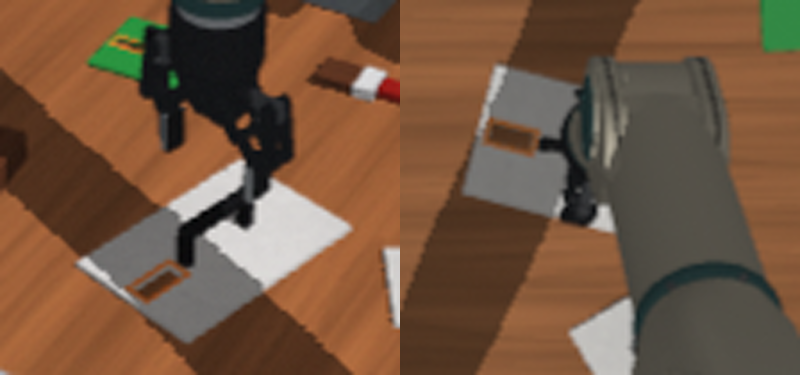

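The side crop shows the open fingertips at (172,150) and (258,190), centred above the handle bar at about (215,210). I'll descend and grip.

Request:
{"op": "drive_tool", "data": {
  "motion": [
    {"fingers": 1, "linear": [-0.003, 0, 0.016], "twist": 0},
    {"fingers": 1, "linear": [0, 0, 0.016], "twist": 0},
    {"fingers": 1, "linear": [0, 0, 0.01], "twist": 0},
    {"fingers": 1, "linear": [0, 0, 0.009], "twist": 0},
    {"fingers": 0, "linear": [0, 0, 0], "twist": 0}
  ]
}}

```text
clock: 11.48
eef_pos: [544.7, -231.5, -2.8]
tool_rot: [-3.14, -0.0, 1.313]
force: [-0.7, 0.1, -0.0]
width: 75.4
gripper_force: 0.0
```

Request:
{"op": "drive_tool", "data": {
  "motion": [
    {"fingers": 0, "linear": [0, 0, 0], "twist": 0},
    {"fingers": 0, "linear": [0, 0, 0], "twist": 0},
    {"fingers": 0, "linear": [0, 0, 0], "twist": 0},
    {"fingers": 0, "linear": [0, 0, 0], "twist": 0},
    {"fingers": 0, "linear": [0, 0, 0], "twist": 0}
  ]
}}

```text
clock: 11.9
eef_pos: [545.7, -232.1, -1.4]
tool_rot: [3.141, 0.0, 1.312]
force: [-0.3, -0.4, 1.2]
width: 12.4
gripper_force: 1.6
```

Request:
{"op": "drive_tool", "data": {
  "motion": [
    {"fingers": 0, "linear": [0, 0, 0], "twist": 0},
    {"fingers": 0, "linear": [0, 0, 0], "twist": 0},
    {"fingers": 0, "linear": [0, 0, 0], "twist": 0}
  ]
}}

```text
clock: 12.15
eef_pos: [545.8, -232.1, -1.2]
tool_rot: [3.141, 0.0, 1.312]
force: [-1.1, -0.4, 4.8]
width: 10.8
gripper_force: 59.4
```

```bash
python3 plan.py; python3 - <<'E'
from cell import cams
import cv2,numpy as np,pickle
o=[]
for n,(x,y,w,h) in (("side",(285,175,112,105)),("top",(350,200,112,105))):
    d=cams.get_image(n); pickle.dump(d,open(f"pics/{n}7.pkl","wb")); o.append(cv2.resize(d["color"][y:y+h,x:x+w],(400,375),interpolation=cv2.INTER_CUBIC))
cv2.imwrite("pics/z7.png",np.hstack(o))
E
```

```text
t 12.15 pos [ 545.8 -232.1   -1.2] rpy [3.141 0.    1.312] q [ 0.52  0.85 -0.27  1.82  0.41  0.53 -0.28] F [-1.1 -0.4  4.8] w 10.8 gf 59.4
```

Request:
{"op": "drive_tool", "data": {
  "motion": [
    {"fingers": 0, "linear": [0, 0, -0.015], "twist": 0},
    {"fingers": 0, "linear": [0, 0, -0.03], "twist": 0},
    {"fingers": 0, "linear": [0, 0, -0.03], "twist": 0},
    {"fingers": 0, "linear": [0, 0, -0.03], "twist": 0},
    {"fingers": 0, "linear": [0, 0, -0.03], "twist": 0}
  ]
}}

```text
clock: 12.67
eef_pos: [544.4, -231.7, 133.7]
tool_rot: [-3.14, -0.0, 1.312]
force: [-0.7, -0.3, -3.3]
width: 11.1
gripper_force: 58.9
```

Request:
{"op": "drive_tool", "data": {
  "motion": [
    {"fingers": 0, "linear": [0, 0, -0.015], "twist": 0},
    {"fingers": 0, "linear": [0, 0, 0], "twist": 0},
    {"fingers": 0, "linear": [0, 0, 0], "twist": 0}
  ]
}}

```text
clock: 12.92
eef_pos: [545.0, -232.1, 147.9]
tool_rot: [3.141, 0.0, 1.312]
force: [0.1, -0.8, -4.6]
width: 10.7
gripper_force: 59.0
```

```bash
python3 plan.py 563.7 204.1 150 1.522 15; 
```

```text
t 12.92 pos [ 545.  -232.1  147.9] rpy [3.141 0.    1.312] q [ 0.6   0.64 -0.38  1.74  0.31  0.82 -0.19] F [ 0.1 -0.8 -4.6] w 10.7 gf 59.0
[0.0284, -0.0062, -0.0001] tw -0.014
[0.0285, -0.0058, -0.0001] tw -0.014
[0.0286, -0.0054, -0.0001] tw -0.014
[0.0287, -0.005, -0.0001] tw -0.014
[0.0287, -0.0046, -0.0001] tw -0.014
[0.0288, -0.0042, -0.0001] tw -0.014
[0.0289, -0.0038, -0.0001] tw -0.014
[0.0289, -0.0034, -0.0001] tw -0.014
[0.0289, -0.003, -0.0001] tw -0.014
[0.029, -0.0026, -0.0001] tw -0.014
[0.029, -0.0022, -0.0001] tw -0.014
[0.029, -0.0018, -0.0001] tw -0.014
[0.0291, -0.0014, -0.0001] tw -0.014
[0.0291, -0.001, -0.0001] tw -0.014
[0.0291, -0.0006, -0.0001] tw -0.014
```

Request:
{"op": "drive_tool", "data": {
  "motion": [
    {"fingers": 0, "linear": [0.0284, -0.0062, 0], "twist": -0.014},
    {"fingers": 0, "linear": [0.0285, -0.0058, 0], "twist": -0.014},
    {"fingers": 0, "linear": [0.0286, -0.0054, 0], "twist": -0.014},
    {"fingers": 0, "linear": [0.0287, -0.005, 0], "twist": -0.014},
    {"fingers": 0, "linear": [0.0287, -0.0046, 0], "twist": -0.014}
  ]
}}

```text
clock: 13.33
eef_pos: [549.7, -85.3, 145.6]
tool_rot: [-3.137, 0.0, 1.383]
force: [0.0, 0.2, -3.1]
width: 10.6
gripper_force: 59.0
```

Request:
{"op": "drive_tool", "data": {
  "motion": [
    {"fingers": 0, "linear": [0.0288, -0.0042, 0], "twist": -0.014},
    {"fingers": 0, "linear": [0.0289, -0.0038, 0], "twist": -0.014},
    {"fingers": 0, "linear": [0.0289, -0.0034, 0], "twist": -0.014},
    {"fingers": 0, "linear": [0.0289, -0.003, 0], "twist": -0.014},
    {"fingers": 0, "linear": [0.029, -0.0026, 0], "twist": -0.014}
  ]
}}

```text
clock: 13.75
eef_pos: [556.1, 59.7, 145.6]
tool_rot: [-3.137, 0.001, 1.453]
force: [0.6, -0.8, -2.1]
width: 10.8
gripper_force: 59.0
```

Request:
{"op": "drive_tool", "data": {
  "motion": [
    {"fingers": 0, "linear": [0.029, -0.0022, 0], "twist": -0.014},
    {"fingers": 0, "linear": [0.029, -0.0018, 0], "twist": -0.014},
    {"fingers": 0, "linear": [0.029, -0.0014, 0], "twist": -0.014},
    {"fingers": 0, "linear": [0.025, -0.001, 0], "twist": -0.014},
    {"fingers": 0, "linear": [0.02, 0, 0], "twist": -0.014}
  ]
}}

```text
clock: 14.17
eef_pos: [561.8, 193.1, 145.4]
tool_rot: [-3.137, 0.0, 1.525]
force: [-0.2, 0.4, -3.5]
width: 10.4
gripper_force: 58.9
```

Request:
{"op": "drive_tool", "data": {
  "motion": [
    {"fingers": 0, "linear": [0.01, 0, 0], "twist": 0},
    {"fingers": 0, "linear": [0, 0, 0], "twist": 0},
    {"fingers": 0, "linear": [0, 0, 0], "twist": 0}
  ]
}}

```text
clock: 14.42
eef_pos: [563.4, 199.5, 146.5]
tool_rot: [-3.139, 0.002, 1.522]
force: [0.2, -0.7, -2.6]
width: 10.3
gripper_force: 58.9
```

```bash
python3 plan.py 563.7 204.1 150 1.522 1; python3 - <<'E'
from cell import cams
import cv2,numpy as np,pickle
o=[]
for n,(x,y,w,h) in (("side",(165,230,144,135)),("top",(205,180,144,135))):
    d=cams.get_image(n); pickle.dump(d,open(f"pics/{n}8.pkl","wb")); o.append(cv2.resize(d["color"][y:y+h,x:x+w],(400,375),interpolation=cv2.INTER_CUBIC))
cv2.imwrite("pics/z8.png",np.hstack(o))
E
```

```text
t 14.42 pos [563.4 199.5 146.5] rpy [-3.139e+00  2.000e-03  1.522e+00] q [-0.13  0.65 -0.41  1.72  0.33  0.84 -0.74] F [ 0.2 -0.7 -2.6] w 10.3 gf 58.9
[0.0046, 0.0, -0.0035] tw 0.0002
```

View pics/z8.png

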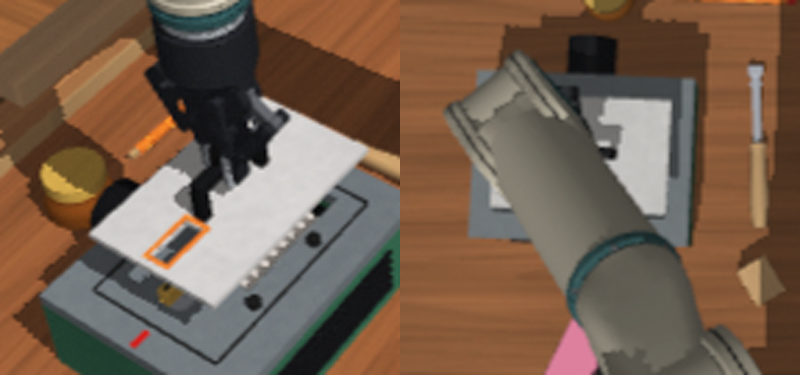

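The side crop shows the panel held level over the box. Its slot is at crop (177,243) and the brass head at (170,293) below. Now I'll measure the slot and the panel edges.

```bash
cat > slot.py <<'E'
from h import *
import sys
np.set_printoptions(precision=1,suppress=True)
k,tx,ty,yaw,zt=sys.argv[1],*map(float,sys.argv[2:6])
d=pickle.load(open(f"pics/side{k}.pkl","rb")); S=d["color"]; B=(190,255,115,100)
m=mask(S,(3,120,120),(18,255,255),B); m[:, :208]=0
bl,l=blobs(m); pts=np.argwhere(l==bl[0][2])[:,::-1].astype(np.float32); q=cv2.boxPoints(cv2.minAreaRect(pts))
hull=cv2.convexHull(pts)[:,0]; M=cv2.moments(cv2.convexHull(pts)); c=(M["m10"]/M["m00"],M["m01"]/M["m00"])
y=np.array([np.cos(yaw),np.sin(yaw)]); x=np.array([y[1],-y[0]])
P=plane(d,c,zt)[:2]; H=np.array([plane(d,p,zt)[:2] for p in hull])-P
print(bl[0][:2],"slot px",c,"world",P,"extent x",np.ptp(H@x),"y",np.ptp(H@y),"rel TCP x,y",(P-[tx,ty])@x,(P-[tx,ty])@y)
m=mask(S,(0,0,150),(180,40,255),(180,255,130,100)); m=cv2.morphologyEx(m,cv2.MORPH_CLOSE,np.ones((15,15)))
q=fitquad(m); W=np.array([plane(d,p,zt)[:2] for p in q]); print("panel px",q.tolist(),"ctr rel",(W.mean(0)-[tx,ty])@x,(W.mean(0)-[tx,ty])@y,[(round(np.linalg.norm(W[i]-W[i-1]),1),round(float(np.arctan2(*(W[i]-W[i-1])[::-1])),3)) for i in range(4)])
E
python3 slot.py 8 563.4 199.5 1.522 153.7
```

```text
(649, [216.89, 275.63]) slot px (217.63913470993114, 275.39085545722713) world [668.8 178.6] extent x 112.80651993013456 y 104.43378966225958 rel TCP x,y 106.33428203200953 -15.729196669667827
panel px [[296.80699509007474, 283.3174448610814], [243.75438224221494, 340.6762608012214], [195.45721529716104, 312.7465998784193], [261.71975189851713, 266.0465344142965]] ctr rel -8.833843082160927 -0.20170240323407634 [(np.float64(106.0), 3.088), (np.float64(197.4), 1.55), (np.float64(139.6), -0.046), (np.float64(200.3), -1.761)]
```

```bash
sed -i 's/B=(190,255,115,100)/B=tuple(map(int,sys.argv[6].split(",")))/; s/; m\[:, :208\]=0//' slot.py; python3 slot.py 8 563.4 199.5 1.522 153.7 214,302,32,32
```

```text
(102, [228.3, 316.57]) slot px (228.338199513382, 316.4420113544201) world [565.2 266.1] extent x 26.485080134319965 y 52.83171038102901 rel TCP x,y -1.4489852001341947 66.57117925522901
panel px [[296.80699509007474, 283.3174448610814], [243.75438224221494, 340.6762608012214], [195.45721529716104, 312.7465998784193], [261.71975189851713, 266.0465344142965]] ctr rel -8.833843082160927 -0.20170240323407634 [(np.float64(106.0), 3.088), (np.float64(197.4), 1.55), (np.float64(139.6), -0.046), (np.float64(200.3), -1.761)]
```

Request:
{"op": "drive_tool", "data": {
  "motion": [
    {"fingers": 0, "linear": [0.0065, 0, 0.008], "twist": 0},
    {"fingers": 0, "linear": [0, 0, 0.008], "twist": 0},
    {"fingers": 0, "linear": [0, 0, 0.008], "twist": 0},
    {"fingers": 0, "linear": [0, 0, 0], "twist": 0},
    {"fingers": 0, "linear": [0, 0, 0], "twist": 0}
  ]
}}

```text
clock: 14.93
eef_pos: [564.1, 206.6, 123.1]
tool_rot: [-3.14, 0.001, 1.522]
force: [0.8, 0.2, -2.3]
width: 10.5
gripper_force: 58.9
```

```bash
python3 plan.py; python3 - <<'E'
from cell import cams,monitor
import cv2,numpy as np,pickle,subprocess
d=cams.get_image("side"); pickle.dump(d,open("pics/side9.pkl","wb"))
I=d["color"]; cv2.imwrite("pics/z9.png",cv2.resize(I[290:360,190:270],(640,560),interpolation=cv2.INTER_CUBIC))
s=monitor.read_state(); p=s["eef_pos"]
print(subprocess.run(["python3","slot.py","9",str(p[0]),str(p[1]),str(s["tool_rot"][2]),str(p[2]+7.2),"208,306,36,36"],capture_output=True,text=True).stdout)
E
```

```text
t 14.93 pos [564.1 206.6 123.1] rpy [-3.140e+00  1.000e-03  1.522e+00] q [-0.15  0.69 -0.4   1.73  0.35  0.8  -0.76] F [ 0.8  0.2 -2.3] w 10.5 gf 58.9
(105, [227.19, 325.6]) slot px (227.3170334148329, 325.4262428687856) world [565.6 273.7] extent x 26.65146724218862 y 52.57139463667267 rel TCP x,y -2.2067332313415613 66.76675999169885
panel px [[296.3883674074916, 291.9593937480557], [240.7279044680986, 348.78015765932093], [195.15456941110378, 321.5883916462811], [265.2413948797195, 268.897505868085]] ctr rel -8.283946647897167 -6.132072419049026 [(np.float64(112.9), 2.906), (np.float64(198.9), 1.514), (np.float64(134.0), -0.051), (np.float64(221.1), -1.732)]
```

View pics/z9.png

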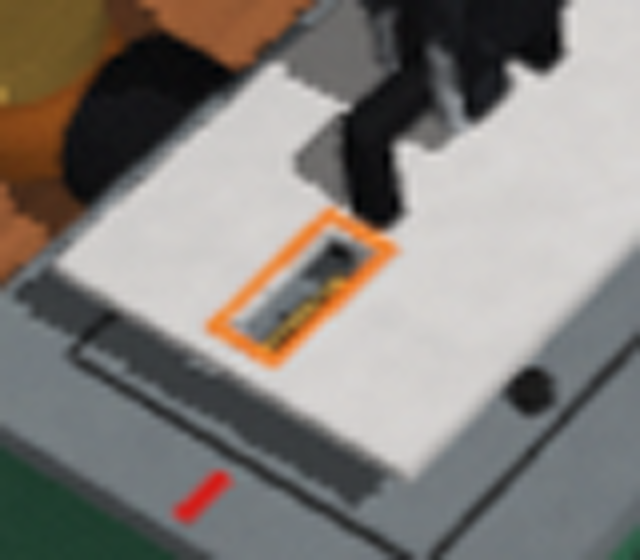

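The panel is just above the head, with brass visible through the slot around crop (305,310). The slot centre is within about 0.5 mm of the stud in this view, so I'll lower it gently.

Request:
{"op": "drive_tool", "data": {
  "motion": [
    {"fingers": 0, "linear": [-0.0005, -0.0004, 0.004], "twist": 0},
    {"fingers": 0, "linear": [0, 0, 0.004], "twist": 0},
    {"fingers": 0, "linear": [0, 0, 0.004], "twist": 0},
    {"fingers": 0, "linear": [0, 0, 0], "twist": 0}
  ]
}}

```text
clock: 15.32
eef_pos: [563.7, 206.4, 111.2]
tool_rot: [-3.14, 0.001, 1.522]
force: [0.0, 0.3, -2.1]
width: 10.8
gripper_force: 58.9
```

Request:
{"op": "drive_tool", "data": {
  "motion": [
    {"fingers": 0, "linear": [0, 0, 0.003], "twist": 0},
    {"fingers": 0, "linear": [0, 0, 0.003], "twist": 0},
    {"fingers": 0, "linear": [0, 0, 0], "twist": 0}
  ]
}}

```text
clock: 15.57
eef_pos: [563.9, 206.7, 105.5]
tool_rot: [-3.141, 0.0, 1.522]
force: [0.0, -0.5, -3.1]
width: 10.8
gripper_force: 58.9
```

Request:
{"op": "drive_tool", "data": {
  "motion": [
    {"fingers": 0, "linear": [0, 0, 0.003], "twist": 0},
    {"fingers": 0, "linear": [0, 0, 0.003], "twist": 0},
    {"fingers": 0, "linear": [0, 0, 0], "twist": 0}
  ]
}}

```text
clock: 15.82
eef_pos: [563.9, 206.6, 99.5]
tool_rot: [-3.141, 0.0, 1.522]
force: [0.1, -0.4, -2.3]
width: 10.6
gripper_force: 58.9
```

Request:
{"op": "drive_tool", "data": {
  "motion": [
    {"fingers": 0, "linear": [0, 0, 0.002], "twist": 0},
    {"fingers": 0, "linear": [0, 0, 0.002], "twist": 0},
    {"fingers": 0, "linear": [0, 0, 0], "twist": 0}
  ]
}}

```text
clock: 16.07
eef_pos: [564.5, 206.9, 96.3]
tool_rot: [3.141, -0.0, 1.522]
force: [-0.7, -0.7, 2.2]
width: 10.3
gripper_force: 59.6
```

```bash
python3 plan.py; python3 - <<'E'
from cell import cams,monitor
import cv2,numpy as np,pickle,subprocess
d=cams.get_image("side"); pickle.dump(d,open("pics/side10.pkl","wb"))
I=d["color"]; cv2.imwrite("pics/z10.png",cv2.resize(I[290:370,190:270],(560,560),interpolation=cv2.INTER_CUBIC))
s=monitor.read_state(); p=s["eef_pos"]
print(subprocess.run(["python3","slot.py","10",str(p[0]),str(p[1]),str(s["tool_rot"][2]),str(p[2]+7.2),"206,316,36,36"],capture_output=True,text=True).stdout)
E
```

```text
t 16.07 pos [564.5 206.9  96.3] rpy [ 3.141 -0.     1.522] q [-0.16  0.72 -0.38  1.75  0.37  0.74 -0.78] F [-0.7 -0.7  2.2] w 10.3 gf 59.6
(90, [228.77, 334.11]) slot px (228.65929565929565, 333.1769041769042) world [566.2 273.8] extent x 26.678100893735852 y 53.0451224431489 rel TCP x,y -1.550234114910507 66.8055028994682
panel px [[288.7869043782721, 282.97593386945897], [293.5550686835579, 302.84941816293576], [242.26408294194297, 356.28091877751524], [198.2023528716292, 330.2002997160897]] ctr rel -24.121941585227958 -6.6441255175504015 [(np.float64(248.0), -1.958), (np.float64(68.0), 2.328), (np.float64(185.9), 1.516), (np.float64(130.2), -0.042)]
```

View pics/z10.png

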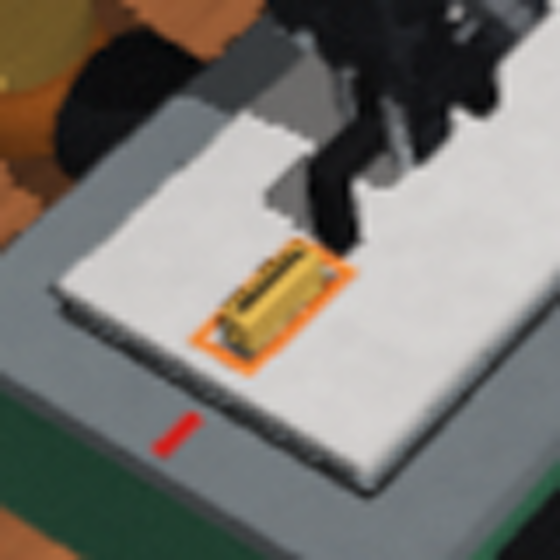

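The head stands inside the slot with gaps all round, and the panel rests on the springs. The slot is at crop (272,303). Next I'll press down.

Request:
{"op": "drive_tool", "data": {
  "motion": [
    {"fingers": 0, "linear": [0, -0.0005, 0.002], "twist": 0},
    {"fingers": 0, "linear": [0, 0, 0.002], "twist": 0},
    {"fingers": 0, "linear": [0, 0, 0.002], "twist": 0},
    {"fingers": 0, "linear": [0, 0, 0], "twist": 0}
  ]
}}

```text
clock: 16.45
eef_pos: [564.5, 207.1, 90.8]
tool_rot: [3.14, -0.0, 1.522]
force: [-1.2, -1.2, 7.3]
width: 10.9
gripper_force: 60.4
```

Request:
{"op": "drive_tool", "data": {
  "motion": [
    {"fingers": 0, "linear": [0, 0, 0.0015], "twist": 0},
    {"fingers": 0, "linear": [0, 0, 0.0015], "twist": 0},
    {"fingers": 0, "linear": [0, 0, 0], "twist": 0}
  ]
}}

```text
clock: 16.7
eef_pos: [564.5, 207.0, 88.8]
tool_rot: [3.14, -0.0, 1.522]
force: [-1.7, -1.8, 11.8]
width: 10.8
gripper_force: 61.1
```

Request:
{"op": "drive_tool", "data": {
  "motion": [
    {"fingers": 0, "linear": [0, -0.0005, 0.0015], "twist": 0},
    {"fingers": 0, "linear": [0, 0, 0], "twist": 0},
    {"fingers": 0, "linear": [0, 0, 0], "twist": 0}
  ]
}}

```text
clock: 16.95
eef_pos: [564.6, 206.9, 88.8]
tool_rot: [3.138, -0.0, 1.522]
force: [-3.9, -3.2, 21.3]
width: 10.7
gripper_force: 62.4
```

Request:
{"op": "drive_tool", "data": {
  "motion": [
    {"fingers": 0, "linear": [0, 0, 0.0015], "twist": 0},
    {"fingers": 0, "linear": [0, 0, 0], "twist": 0},
    {"fingers": 0, "linear": [0, 0, 0], "twist": 0}
  ]
}}

```text
clock: 17.2
eef_pos: [564.6, 206.9, 88.7]
tool_rot: [3.137, 0.0, 1.522]
force: [-6.3, -5.0, 32.2]
width: 10.8
gripper_force: 63.9
```

```bash
python3 plan.py; python3 - <<'E'
from cell import cams,monitor
import cv2,numpy as np,pickle,subprocess
d=cams.get_image("side"); pickle.dump(d,open("pics/side11.pkl","wb"))
I=d["color"]; cv2.imwrite("pics/z11.png",cv2.resize(I[280:370,190:310],(800,600),interpolation=cv2.INTER_CUBIC))
s=monitor.read_state(); p=s["eef_pos"]
print(subprocess.run(["python3","slot.py","11",str(p[0]),str(p[1]),str(s["tool_rot"][2]),"96","206,316,36,40"],capture_output=True,text=True).stdout)
E
```

```text
t 17.2 pos [564.6 206.9  88.7] rpy [3.137 0.    1.522] q [-0.17  0.73 -0.37  1.76  0.38  0.72 -0.79] F [-6.3 -5.  32.2] w 10.8 gf 63.9
(68, [229.57, 337.49]) slot px (228.83880597014925, 336.46467661691537) world [564.6 276.6] extent x 26.28222789574665 y 53.08816779898302 rel TCP x,y -3.413984661486206 69.54630795640496
panel px [[257.5885224253967, 300.0], [297.26282078117805, 300.0], [243.569168448003, 357.1789163783403], [199.6403740840853, 333.21164717106325]] ctr rel -16.015331473629878 8.744352729267732 [(np.float64(158.8), -1.909), (np.float64(96.3), -2.605), (np.float64(200.2), 1.525), (np.float64(126.5), -0.008)]
```

View pics/z11.png

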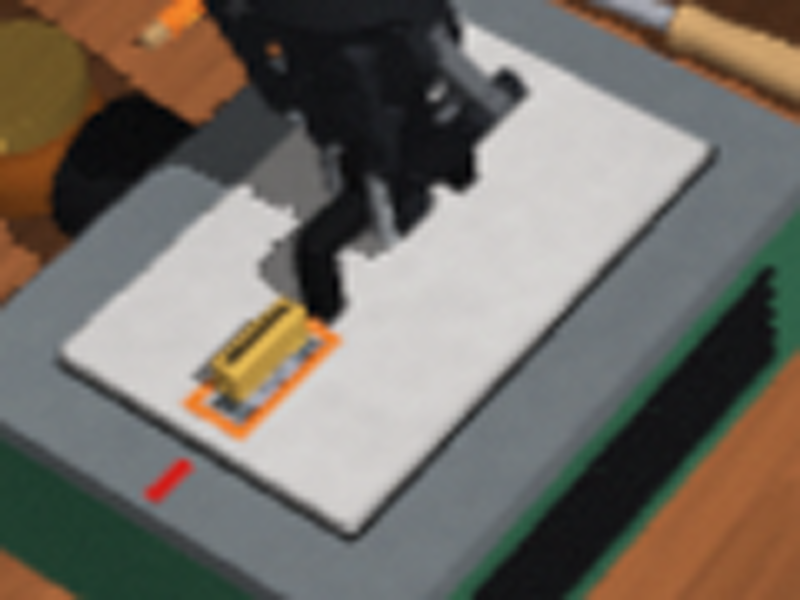

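The panel lies flush, with only a thin even edge line around it, and the head stands through the slot. Last check is the slot position from the panel's near edge and the slot's near corners.

```bash
python3 - <<'E'
from h import *
np.set_printoptions(precision=1,suppress=True)
d=pickle.load(open("pics/side11.pkl","rb")); f=lambda x,y:plane(d,(190+x/6.667,280+y/6.667),96)[:2]
u=np.array([np.cos(1.522),np.sin(1.522)])
print("slot from near corners",(f(185,405)+f(240,437))/2-22*u,"from panel edge",(f(350,533)+f(61,356))/2-32*u)
print("right edge yaw",np.arctan2(*(f(350,533)-f(715,150))[::-1]))
from cell import monitor; s=monitor.read_state(); print(s["force"],s["qd"].round(4))
E
```

```text
slot from near corners [565.1 277.2] from panel edge [562.  275.9]
right edge yaw 1.51578941293038
[-7.6 -4.9 32.9] [-0. -0.  0. -0. -0.  0. -0.]
```

The panel's near end reads about 3 mm toward +y. I'll ease the push, shift it back 2 mm and press again.

Request:
{"op": "drive_tool", "data": {
  "motion": [
    {"fingers": 0, "linear": [0, 0, -0.004], "twist": 0},
    {"fingers": 0, "linear": [-0.0015, -0.0005, 0], "twist": 0},
    {"fingers": 0, "linear": [-0.001, 0, 0], "twist": 0},
    {"fingers": 0, "linear": [0, 0, 0], "twist": 0}
  ]
}}

```text
clock: 17.58
eef_pos: [564.5, 206.9, 90.0]
tool_rot: [3.137, -0.004, 1.523]
force: [0.2, 0.8, 8.4]
width: 10.5
gripper_force: 60.5
```

Request:
{"op": "drive_tool", "data": {
  "motion": [
    {"fingers": 0, "linear": [0, 0, 0.0015], "twist": 0},
    {"fingers": 0, "linear": [0, 0, 0.002], "twist": 0},
    {"fingers": 0, "linear": [0, 0, 0], "twist": 0},
    {"fingers": 0, "linear": [0, 0, 0], "twist": 0}
  ]
}}

```text
clock: 17.92
eef_pos: [564.7, 207.1, 88.7]
tool_rot: [3.136, -0.004, 1.523]
force: [-4.2, -0.3, 24.7]
width: 10.6
gripper_force: 62.9
```

```bash
python3 plan.py; python3 - <<'E'
from h import *
from cell import cams
d=cams.get_image("side"); pickle.dump(d,open("pics/side12.pkl","wb")); I=d["color"]
a=pickle.load(open("pics/side11.pkl","rb"))["color"]
# panel shift between the pictures, from the textured slot/near-edge patch
g=[cv2.cvtColor(i,cv2.COLOR_BGR2GRAY)[336:364,198:250].astype(np.float32) for i in(a,I)]
print(cv2.phaseCorrelate(*g,cv2.createHanningWindow((52,28),cv2.CV_32F)))
cv2.imwrite("pics/z12.png",cv2.resize(I[310:370,200:280],(800,600),interpolation=cv2.INTER_CUBIC))
E
```

```text
t 17.92 pos [564.7 207.1  88.7] rpy [ 3.136 -0.004  1.523] q [-0.17  0.73 -0.37  1.76  0.38  0.71 -0.79] F [-4.2 -0.3 24.7] w 10.6 gf 62.9
((-0.08197034890804034, 0.1238167710322724), 0.9613894968857)
```

View pics/z12.png

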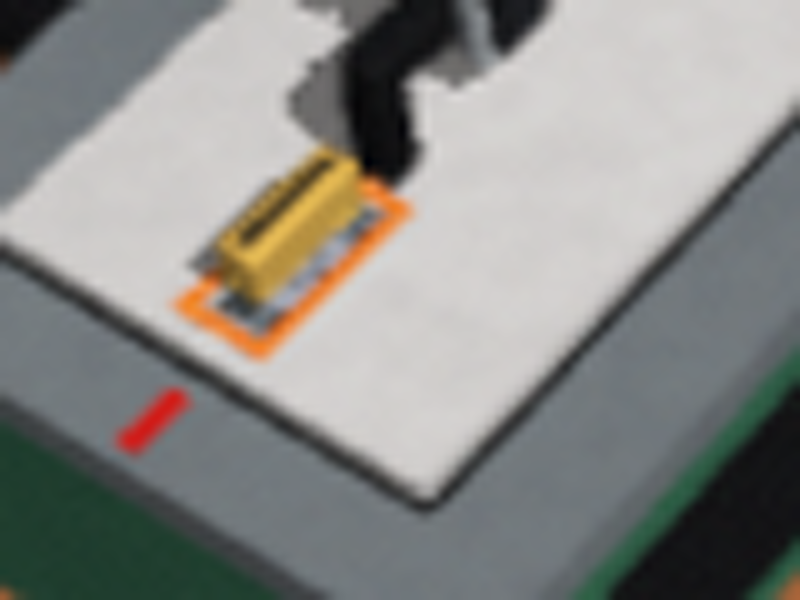

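The panel is flush, with the head standing in the slot at about (290,225) and no tilt. The offset is about 2 mm, well inside the 6 mm limit, and the push is about 25 N.

```bash
python3 -c "
from cell import ctrl; print(ctrl.finish_job())"
```

```text
the job is handed in; nothing more can be done
None
```

The job is handed in: the fastener is turned in line with the red marks and the panel is held flush on the frame, pressed down with about 25 N and its slot about 2 mm off the fastener's centre; the judging gave no result back.

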